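# Put four handheld radios back into their own chargers

## Robot

A 7-joint arm with a two-finger parallel gripper is mounted at the origin on the work surface. World frame = base frame: x ahead of the robot, y to its left, z up, the work surface at z = 0. Lengths are in m, angles in rad, forces in N, time in s.
With the tool pointing down it reaches from about 0.4 to 0.75 m from the base axis. Payload 19.5 kg.
Tool frame: the origin (TCP) lies midway between the tips of the shut fingers; the grasp point (between the pads) lies 19 mm behind it; z points along the fingers, x is the direction in which the jaws open and shut, and the axes are right-handed (so a half turn about z gives the same grasp; the last joint's range is limited). The gripper opens to 85 mm and grips with 20 to 120 N. Pads are 22 mm wide; open, the fingers measure 114 mm over their backs; the gripper's body (76 mm by 85 mm) begins 54 mm behind the grasp point. The pads swing forward as they close: fully open they stand 13 mm farther back than shut.
Start: joints at [-1.293, 0.707, -0.028, 1.485, 0.022, 0.951, -0.075], TCP at [0.181, 0.546, 0.231] pointing down, gripper open.
Joint ranges: [-2.71, 2.71], [-0.32, 2.16], [-1.57, 1.52], [0, 2.45], [-1.46, 4.6], [0, 2.02], [-2.83, 2.83]. Speed limits (rad/s): [1.89, 1.89, 2.57, 2.57, 3.01, 3.01, 3.01].

## Interface

Orientations are given as a rotation vector (axis times angle).
In Python, from station import get_obs, camera, close_job gives the robot as it stands.
- The arm moves only by the tool step_arm, never from a script. Its argument "moves" is a list that holds one entry, the list of rows, each a list of 7 numbers: the shift along the tool's x, y, z as a fraction of full scale, then the turn, a rotation vector about the tool's x, y, z as a fraction of full scale, then the gripper command: -1 is shut, 1 is fully open, values between are in proportion. In form: [[[dx, dy, dz, rx, ry, rz, grip], ...]]. A call has 1 to 20 rows; each row shifts and turns the pose as measured when the row begins, along the tool's axes as they then stand; what a row does not reach is not made up. Full scale, the value 1, is 20 mm for a shift and 5 degrees for a turn. A row lasts 1/10 s, in which the tool goes at most 50 mm and 8.59 degrees, less where a joint would pass 70% of its speed; a pose out of reach is approached as far as the arm can. A call with a number of a shift or a turn outside -1 to 1 is refused whole. A call with a gripper value outside its range is refused whole. The fingers move at their own pace and stop on an object; "squeeze" is the grip in N (left out, the last holds). Time passes only in rows, so rows that do not move let the fingers close. It gives the time, the measured TCP pose, the force and the opening at its end, in the units of the state.
- get_obs(): the state, without advancing time (a new reading comes with each control period).
- camera(name): name is "side" or "top" or "wrist"; returns a dict with "pixels" (480x640x3 uint8, blue, green, red), "K" (3x3 intrinsics, pixels), "dist" ([k1, k2, p1, p2, k3] as OpenCV has them; the pictures are not rectified), "extrinsics" (4x4, takes a point from world to camera coordinates); the wrist camera has in their place "hand_eye" (4x4, takes a point from camera to tool coordinates, whose origin is the TCP and whose axes are the tool frame's). Camera axes: x right, y up, looking along -z (the intrinsics and any distortion apply to the point x, -y, -z); pixel columns grow to the right and rows downward; lengths in m; the calibration is good to about 2 mm. A picture is of the moment at which its call begins: read the wrist's pose just before it. There is no depth.
- close_job(): hands the job in, once; it reports no verdict.
The state is a dict: "t": time; "qpos": joint angles; "joint_vel": joint speeds; "joint_efforts": joint torques, N m; "tcp_pos": TCP position; "orientation": TCP orientation; "force": force on the tool from outside, world axes, zero at the start; "torque": the same for the moment, N m; "finger_gap": finger opening in m.
Only numpy, scipy, OpenCV 4.12 (cv2) and the standard library are available. Lean on these libraries where they do the work, as an engineer would, in place of code of your own. Each camera call takes 0.05 s, during which the arm holds its last target.

## Task

The four handheld radios have been put back in each other's chargers. Move them so that each stands fully seated in the charger whose tag has the colour of its cap; the white-tagged charger is a spare that you may use on the way, and no radio belongs in it at the end. Keep the radios upright and set them down rather than dropping them.

Things in the scene. Friction and masses are not known exactly. Their poses are not given: they have to be found in the camera images.
- radio_red: Black handheld radio, flat red cap: 32 mm (x, depth) x 56 mm (y, width) x 100 mm high, about 0.22 kg, upright; grip across the 32 mm, near the top of the body. Origin: centre of underside, z up, -x the display face. On the cap a stub antenna (15 mm thick, 26 mm high, at x 3, y 18 mm; top at 126 mm) and a grey knob (15 mm thick, 11 mm high, at y -16 mm).
- radio_blue: Black handheld radio, flat blue cap: 32 mm (x, depth) x 56 mm (y, width) x 100 mm high, about 0.22 kg, upright; grip across the 32 mm, near the top of the body. Origin: centre of underside, z up, -x the display face. On the cap a stub antenna (15 mm thick, 26 mm high, at x 3, y 18 mm; top at 126 mm) and a grey knob (15 mm thick, 11 mm high, at y -16 mm).
- radio_yellow: Black handheld radio, flat yellow cap: 32 mm (x, depth) x 56 mm (y, width) x 100 mm high, about 0.22 kg, upright; grip across the 32 mm, near the top of the body. Origin: centre of underside, z up, -x the display face. On the cap a stub antenna (15 mm thick, 26 mm high, at x 3, y 18 mm; top at 126 mm) and a grey knob (15 mm thick, 11 mm high, at y -16 mm).
- radio_green: Black handheld radio, flat green cap: 32 mm (x, depth) x 56 mm (y, width) x 100 mm high, about 0.22 kg, upright; grip across the 32 mm, near the top of the body. Origin: centre of underside, z up, -x the display face. On the cap a stub antenna (15 mm thick, 26 mm high, at x 3, y 18 mm; top at 126 mm) and a grey knob (15 mm thick, 11 mm high, at y -16 mm).
- charger_red: Dark fixed charger on a 3 mm mat, red tag on its 21 mm high nose (-x side; tag 30 x 56 mm, centre x -51 mm). Origin: on the pocket's axis, at the underside; z up. Pocket open upward: floor at z 12 mm, 38 (x) x 62 mm (y) up to z 30, flaring to 50 x 74 at the rim, z 45. A radio fits either way round, width along y, few mm play. Outside x -72..46, y +-43 mm. Home of the red-capped radio.
- charger_blue: Dark fixed charger on a 3 mm mat, blue tag on its 21 mm high nose (-x side; tag 30 x 56 mm, centre x -51 mm). Origin: on the pocket's axis, at the underside; z up. Pocket open upward: floor at z 12 mm, 38 (x) x 62 mm (y) up to z 30, flaring to 50 x 74 at the rim, z 45. A radio fits either way round, width along y, few mm play. Outside x -72..46, y +-43 mm. Home of the blue-capped radio.
- charger_yellow: Dark fixed charger on a 3 mm mat, yellow tag on its 21 mm high nose (-x side; tag 30 x 56 mm, centre x -51 mm). Origin: on the pocket's axis, at the underside; z up. Pocket open upward: floor at z 12 mm, 38 (x) x 62 mm (y) up to z 30, flaring to 50 x 74 at the rim, z 45. A radio fits either way round, width along y, few mm play. Outside x -72..46, y +-43 mm. Home of the yellow-capped radio.
- charger_green: Dark fixed charger on a 3 mm mat, green tag on its 21 mm high nose (-x side; tag 30 x 56 mm, centre x -51 mm). Origin: on the pocket's axis, at the underside; z up. Pocket open upward: floor at z 12 mm, 38 (x) x 62 mm (y) up to z 30, flaring to 50 x 74 at the rim, z 45. A radio fits either way round, width along y, few mm play. Outside x -72..46, y +-43 mm. Home of the green-capped radio.
- charger_spare: Dark fixed charger on a 3 mm mat, white tag on its 21 mm high nose (-x side; tag 30 x 56 mm, centre x -51 mm). Origin: on the pocket's axis, at the underside; z up. Pocket open upward: floor at z 12 mm, 38 (x) x 62 mm (y) up to z 30, flaring to 50 x 74 at the rim, z 45. A radio fits either way round, width along y, few mm play. Outside x -72..46, y +-43 mm. Spare, empty at start.

How it is judged:
At the end, for the whole second after the job is handed in: Each radio stands in the pocket of the charger with its own colour: within 10 mm of the pocket's axis, its underside less than 18 mm above the charger's underside (seated on the floor at 12 mm), less than 7 degrees (0.12 rad) from upright, released and at rest. The spare charger is therefore empty (horizontal distance between radio_red and charger_red below 0.01 m and z of radio_red in the frame of charger_red below 0.018 m and angle between each of radio_red, radio_blue, radio_yellow, radio_green's own z axis and vertical below 0.12 rad and linear speed of each of radio_red, radio_blue, radio_yellow, radio_green below 0.03 m/s and contact force between each of radio_red, radio_blue, radio_yellow, radio_green and the fingers below 0.1 N and horizontal distance between radio_blue and charger_blue below 0.01 m and z of radio_blue in the frame of charger_blue below 0.018 m and horizontal distance between radio_yellow and charger_yellow below 0.01 m and z of radio_yellow in the frame of charger_yellow below 0.018 m and horizontal distance between radio_green and charger_green below 0.01 m and z of radio_green in the frame of charger_green below 0.018 m); the robot touches nothing.
It fails at once if a radio is laid down or knocked over (leans more than 40 degrees) (angle between any of radio_red, radio_blue, radio_yellow, radio_green's own z axis and vertical above 0.7 rad).
It fails at once if a radio is dropped (falls faster than 0.7 m/s, as from over 25 mm, while no finger touches it) ((linear speed of radio_red above 0.7 m/s and contact force between radio_red and the fingers below 0.05 N) or (linear speed of radio_blue above 0.7 m/s and contact force between radio_blue and the fingers below 0.05 N) or (linear speed of radio_yellow above 0.7 m/s and contact force between radio_yellow and the fingers below 0.05 N) or (linear speed of radio_green above 0.7 m/s and contact force between radio_green and the fingers below 0.05 N)).
It also fails if it takes over 128 s, if anything falls off the work surface, if the arm or the gripper's body presses on something with over 40 N, if the wrist force passes 120 N, or if a joint passes its speed limit or range.

## Working session

There is one attempt and no reset: what is moved stays moved. The work goes in short steps, Python scripts to look and compute and a tool call to move; the robot and the scene stay as the last step left them, time stands still between calls to the robot, and variables do not carry over. Pictures are saved under pics/ and viewed, and the job is handed in when it is done.

Besides the shell and the picture viewer there is one more tool, called after "Call:" by a JSON object that holds its "api" and its "payload", one argument or row to a line. step_arm: Moves the arm, as the interface text tells. Shift numbers are shares of 20 mm and turn numbers shares of 5 degrees, none past 1 either way. Its arguments: {"type":"object","properties":{"moves":{"type":"array","items":{"type":"array","items":{"type":"array","items":{"type":"number"}}}},"squeeze":{"type":"number"}},"required":["moves"]}

```bash
ls; mkdir -p pics
python3 - <<'E'
from station import get_obs,camera
import cv2,numpy as np
o=get_obs();print({k:np.round(v,3) for k,v in o.items()})
for n in ["side","top","wrist"]:
    c=camera(n);cv2.imwrite(f"pics/{n}0.png",c["pixels"]);print(n,np.round(c["K"],1).tolist(),np.round(c["dist"],3),np.round(c.get("extrinsics",c.get("hand_eye")),3).tolist())
E
```

```text
pics
{'t': np.float64(0.0), 'qpos': array([-1.293,  0.707, -0.028,  1.485,  0.022,  0.951, -0.076]), 'joint_vel': array([ 0.   ,  0.002,  0.001, -0.001, -0.001,  0.002,  0.001]), 'joint_efforts': array([ 0.0000e+00, -8.8321e+01,  1.2350e+00, -2.3616e+01,  1.7000e-02,
        7.0000e-03,  0.0000e+00]), 'tcp_pos': array([0.181, 0.546, 0.231]), 'orientation': array([ 2.546e+00,  1.839e+00, -1.000e-03]), 'force': array([-0.788,  0.302, -0.076]), 'torque': array([ 0.016, -0.023,  0.023]), 'finger_gap': np.float64(0.085)}
side [[601.7, 0.0, 303.6], [0.0, 601.7, 244.1], [0.0, 0.0, 1.0]] [-0.21  0.    0.    0.    0.  ] [[-0.956, -0.293, 0.021, 0.528], [0.155, -0.443, 0.883, -0.144], [-0.249, 0.847, 0.469, -0.761], [0.0, 0.0, 0.0, 1.0]]
top [[549.0, 0.0, 320.4], [0.0, 549.0, 238.8], [0.0, 0.0, 1.0]] [-0.079  0.     0.     0.     0.   ] [[-0.002, -1.0, 0.0, -0.008], [0.977, -0.002, 0.212, -0.531], [-0.212, 0.001, 0.977, -0.795], [0.0, 0.0, 0.0, 1.0]]
wrist [[412.6, 0.0, 320.8], [0.0, 412.6, 239.0], [0.0, 0.0, 1.0]] [-0.035  0.     0.     0.     0.   ] [[1.0, -0.001, -0.001, 0.0], [-0.001, -0.964, -0.266, -0.066], [-0.001, 0.266, -0.964, -0.143], [0.0, 0.0, 0.0, 1.0]]
```

View pics/top0.png

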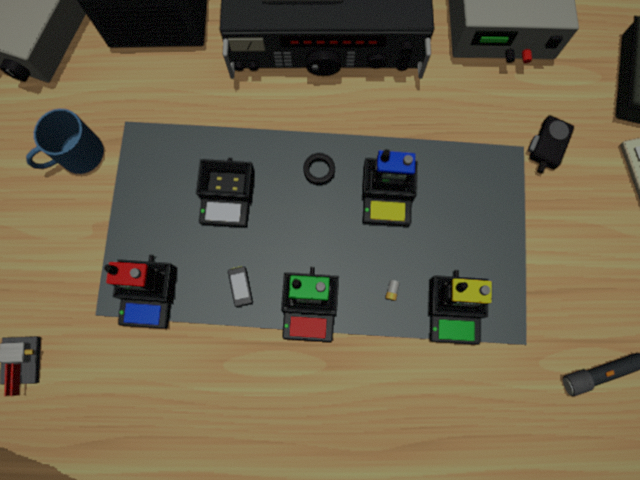

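View pics/side0.png

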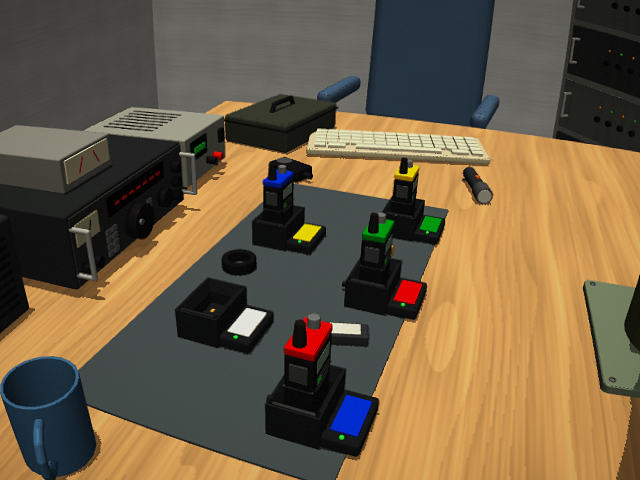

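View pics/wrist0.png

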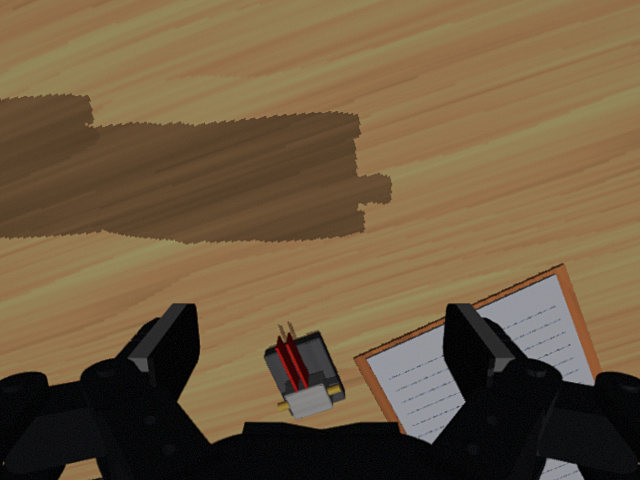

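The top view shows a four-cycle. Red sits in the blue charger (130,275), green in red (310,290), yellow in green (470,290) and blue in yellow (395,165). The spare at (225,180) is empty, and every nose points to -x. Next I'll measure the tags and caps.

```bash
cat > h.py <<'E'
from station import get_obs,camera
import cv2,numpy as np
from scipy.spatial.transform import Rotation as R
def cam(n):
    if n!="wrist":
        c=camera(n);E=np.array(c["extrinsics"])
    else:
        o=get_obs();c=camera(n);T=np.eye(4);T[:3,:3]=R.from_rotvec(o["orientation"]).as_matrix();T[:3,3]=o["tcp_pos"]
        E=np.linalg.inv(T@np.array(c["hand_eye"]))
    return c["pixels"],np.array(c["K"]),np.array(c["dist"]),E
def toplane(px,K,D,E,z):
    u=cv2.undistortPoints(np.asarray(px,float).reshape(-1,1,2),K,D).reshape(-1,2)
    d=np.c_[u[:,0],-u[:,1],-np.ones(len(u))]@E[:3,:3]   # R^T d
    C=-E[:3,:3].T@E[:3,3]
    return C+d*((z-C[2])/d[:,2])[:,None]
def proj(P,K,D,E):
    q=np.asarray(P,float).reshape(-1,3)@E[:3,:3].T+E[:3,3]; q=q*[1,-1,-1]
    return cv2.projectPoints(q,np.zeros(3),np.zeros(3),K,D)[0].reshape(-1,2)
H={"red":[(0,8),(172,180)],"blue":[(108,125)],"yellow":[(24,34)],"green":[(50,75)]}
def blobs(img,col,amin=150,vmin=60):
    h=cv2.cvtColor(img,cv2.COLOR_BGR2HSV)
    if col=="white": m=cv2.inRange(h,(0,0,150),(180,40,255))
    else:
        m=0
        for a,b in H[col]: m=m|cv2.inRange(h,(a,170,vmin),(b,255,255))
    cs,_=cv2.findContours(m,cv2.RETR_EXTERNAL,cv2.CHAIN_APPROX_NONE)
    return m,[c.reshape(-1,2) for c in cs if cv2.contourArea(c)>amin]
def rect(P):
    (c,s,a)=cv2.minAreaRect((P[:,:2]*1000).astype(np.float32))
    b=cv2.boxPoints((c,s,a));e=b[1]-b[0],b[2]-b[1];l=max(e,key=np.linalg.norm)
    y=np.degrees(np.arctan2(-l[0],l[1]));y=(y+90)%180-90  # long side along local y
    return np.round(c,1),np.round(sorted(s),1),round(float(y),1)
E
python3 - <<'E'
from h import *
img,K,D,E=cam("top");print("C",-E[:3,:3].T@E[:3,3])
for col in ["red","blue","yellow","green","white"]:
    m,b=blobs(img,col)
    for c in b:
        print(col,c.mean(0).round(), "tag",rect(toplane(c,K,D,E,.024)),"cap",rect(toplane(c,K,D,E,.115)))
crop=cv2.resize(img[130:360,90:510],None,fx=1.9,fy=1.9,interpolation=cv2.INTER_NEAREST);cv2.imwrite("pics/c1.png",crop)
E
```

```text
C [ 0.34990106 -0.00860741  0.88926415]
red [308. 327.] tag (array([397.4,  11.1]), array([29.7, 55.4]), -3.7) cap (array([392.4,   9. ]), array([26.6, 49.6]), -3.7)
red [126. 273.] tag (array([481.8, 302.7]), array([37.7, 63. ]), -4.5) cap (array([467.9, 269.9]), array([33.7, 56.4]), -4.5)
blue [142. 313.] tag (array([417.9, 273.6]), array([30.7, 57. ]), -3.6) cap (array([410.7, 243.9]), array([27.5, 51. ]), -3.6)
blue [394. 162.] tag (array([ 668.7, -135.7]), array([36.8, 63.8]), -3.1) cap (array([ 635.2, -122.3]), array([33. , 57.1]), -3.1)
yellow [472. 290.] tag (array([ 453.3, -248.6]), array([37.6, 61.5]), -3.9) cap (array([ 442.4, -223.3]), array([33.7, 55. ]), -3.9)
yellow [387. 210.] tag (array([ 585.4, -118.7]), array([30.1, 55.7]), -4.3) cap (array([ 560.7, -107.1]), array([26.9, 49.8]), -4.3)
green [456. 330.] tag (array([ 391.5, -221.4]), array([29.4, 54.1]), -3.5) cap (array([ 387.2, -199. ]), array([26.3, 48.4]), -3.5)
green [309. 287.] tag (array([459.5,   9.5]), array([36.7, 63.2]), -3.7) cap (array([448. ,   7.6]), array([32.8, 56.6]), -3.7)
white [239. 286.] tag (array([462.4, 119.6]), array([19.8, 37.9]), -76.3) cap (array([450.6, 106.1]), array([17.7, 33.9]), -76.3)
white [223. 212.] tag (array([583.7, 150.2]), array([27.4, 53.7]), -3.5) cap (array([559.1, 133.5]), array([24.5, 48.1]), -3.5)
```

View pics/c1.png

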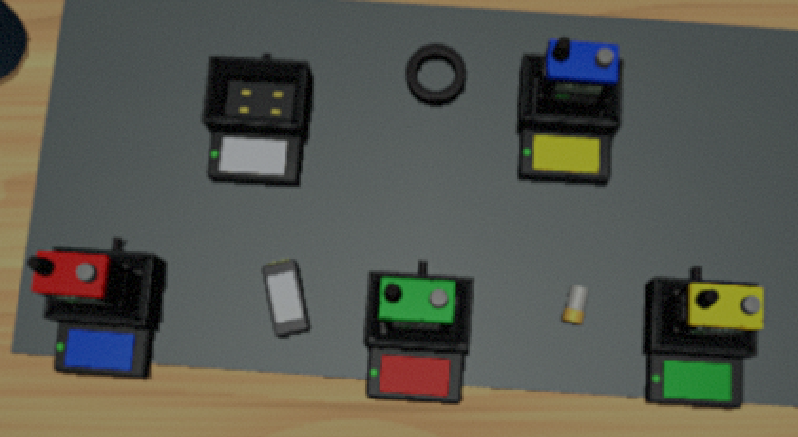

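The sizes match: tags come out near 30x56 and caps near 33x56. Adding 51 mm to each tag along yaw -3.7° lands within 1.5 mm of its cap centre, so the two measurements agree. I'll put red in the spare first, starting by turning the tool to the charger yaw.

Call:
{"api": "step_arm", "payload": {
  "moves": [
    [[0,0,0,0,0,1,1],[0,0,0,0,0,1,1],[0,0,0,0,0,1,1],[0,0,0,0,0,1,1],[0,0,0,0,0,1,1],[0,0,0,0,0,1,1],[0,0,0,0,0,1,1],[0,0,0,0,0,1,1],[0,0,0,0,0,1,1],[0,0,0,0,0,1,1],[0,0,0,0,0,1,1],[0,0,0,0,0,1,1],[0,0,0,0,0,1,1],[0,0,0,0,0,1,1],[0,0,0,0,0,0.5,1]]
  ],
  "squeeze": 40
}}

```text
t: 1.7
tcp_pos: [0.1801, 0.5448, 0.229]
orientation: [3.135, -0.104, -0.003]
force: [0.6, -0.2, 0.2]
finger_gap: 0.0851
```

```bash
cat >> h.py <<'E'
def go(x,y,z=None,yaw=-3.7):
    o=get_obs();Rm=R.from_rotvec(o["orientation"]).as_matrix();p=np.array(o["tcp_pos"])
    t=np.array([x/1000,y/1000,p[2] if z is None else z/1000])
    a=np.radians(yaw);Rt=np.array([[np.cos(a),np.sin(a),0],[np.sin(a),-np.cos(a),0],[0,0,-1]])
    rv=R.from_matrix(Rm.T@Rt).as_rotvec(degrees=True)
    print("t",o["t"],"tcp",(p*1000).round(1),"units20mm:",(Rm.T@(t-p)/.02).round(2),"turn5deg:",(rv/5).round(2),"F",o["force"].round(1),"gap",round(float(o["finger_gap"]),4),"q7",round(o["qpos"][6],2))
E
python3 -c "
from h import *
go(468.2,270.1)"
```

```text
t 1.7 tcp [180.1 544.8 229. ] units20mm: [15.28 12.75  0.03] turn5deg: [ 0.05  0.02 -0.02] F [ 0.6 -0.2  0.2] gap 0.0851 q7 -1.1
```

Call:
{"api": "step_arm", "payload": {
  "moves": [
    [[0.95,0.8,-0.05,0,0,0,1],[0.95,0.8,0,0,0,0,1],[0.95,0.8,0,0,0,0,1],[0.95,0.8,0,0,0,0,1],[0.95,0.8,0,0,0,0,1],[0.95,0.8,0,0,0,0,1],[0.95,0.8,0,0,0,0,1],[0.95,0.8,0,0,0,0,1],[0.95,0.8,0,0,0,0,1],[0.95,0.8,0,0,0,0,1],[0.95,0.8,0,0,0,0,1],[0.95,0.8,0,0,0,0,1],[0.95,0.8,0,0,0,0,1],[0.95,0.8,0,0,0,0,1],[0.95,0.8,0,0,0,0,1],[0.95,0.75,0,0,0,0,1],[0,0,0,0,0,0,1]]
  ]
}}

```text
t: 3.4
tcp_pos: [0.4757, 0.2588, 0.2285]
orientation: [3.132, -0.101, -0.007]
force: [0.5, 0.9, 0.2]
finger_gap: 0.0852
```

```bash
python3 -c "
from h import *
go(468.2,270.1)
img,K,D,E=cam('wrist');cv2.imwrite('pics/w1.png',img)
m,b=blobs(img,'red')
for c in b: print(rect(toplane(c,K,D,E,.115)),c.mean(0))"
```

```text
t 3.4 tcp [475.7 258.8 228.5] units20mm: [-0.41 -0.54 -0.  ] turn5deg: [0.09 0.05 0.  ] F [0.5 0.9 0.2] gap 0.0852 q7 -0.4
(array([469.2, 272. ]), array([32.1, 55.7]), -3.6) [307.95419847 211.67557252]
```

View pics/w1.png

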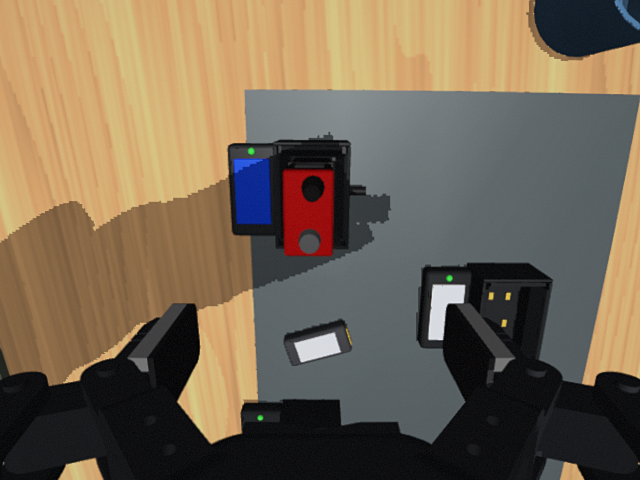

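The wrist view shows the red cap at (308,212) px, which puts it at (469,272) mm. That agrees with the top camera to 2 mm. Correcting the position, then descending.

Call:
{"api": "step_arm", "payload": {
  "moves": [
    [[-0.36,-0.58,0,0.09,0.05,0,1],[0,0,0,0,0,0,1],[0,0,0.9,0,0,0,1],[0,0,0.9,0,0,0,1],[0,0,0.9,0,0,0,1],[0,0,0.9,0,0,0,1],[0,0,0.9,0,0,0,1],[0,0,0.9,0,0,0,1],[0,0,0.9,0,0,0,1],[0,0,0.5,0,0,0,1],[0,0,0.2,0,0,0,1],[0,0,0,0,0,0,1]]
  ]
}}

```text
t: 4.65
tcp_pos: [0.4598, 0.2849, 0.0843]
orientation: [-3.135, 0.073, 0.001]
force: [-0.0, 0.6, 0.8]
finger_gap: 0.0854
```

```bash
python3 -c "
from h import *
go(468.6,271,81)"
```

```text
t 4.65 tcp [459.8 284.9  84.3] units20mm: [0.47 0.67 0.16] turn5deg: [-0.07  0.01  0.2 ] F [-0.   0.6  0.8] gap 0.0854 q7 -0.37
```

Call:
{"api": "step_arm", "payload": {
  "moves": [
    [[0.47,0.67,0.1,-0.07,0,0.2,1],[0,0,0,0,0,0,1]]
  ]
}}

```text
t: 4.85
tcp_pos: [0.4696, 0.2705, 0.0833]
orientation: [-3.14, 0.102, -0.001]
force: [-0.6, 1.2, 0.5]
finger_gap: 0.0853
```

```bash
python3 -c "
from h import *
go(468.6,271,81);print(get_obs()['joint_vel'].round(3))"
```

```text
t 4.85 tcp [469.6 270.5  83.3] units20mm: [-0.05 -0.02  0.11] turn5deg: [-0.   -0.01 -0.01] F [-0.6  1.2  0.5] gap 0.0853 q7 -0.36
[-0.038 -0.017 -0.033 -0.003 -0.004  0.006 -0.009]
```

Call:
{"api": "step_arm", "payload": {
  "moves": [
    [[-0.05,0,0.1,0,0,0,1],[0,0,0,0,0,0,-1],[0,0,0,0,0,0,-1],[0,0,0,0,0,0,-1],[0,0,0,0,0,0,-1],[0,0,0,0,0,0,-1]]
  ],
  "squeeze": 50
}}

```text
t: 5.45
tcp_pos: [0.4689, 0.2709, 0.0823]
orientation: [-3.139, 0.102, -0.003]
force: [0.3, -0.7, -1.4]
finger_gap: 0.0313
```

```bash
python3 -c "
from h import *
go(468.6,271,231);print(get_obs()['joint_vel'].round(3))
img,K,D,E=cam('side');cv2.imwrite('pics/s1.png',img)"
```

```text
t 5.45 tcp [468.9 270.9  82.3] units20mm: [ 0.   -0.01 -7.43] turn5deg: [-0.02 -0.02 -0.01] F [ 0.3 -0.7 -1.4] gap 0.0313 q7 -0.36
[-0.001  0.    -0.     0.    -0.     0.003  0.001]
```

View pics/s1.png

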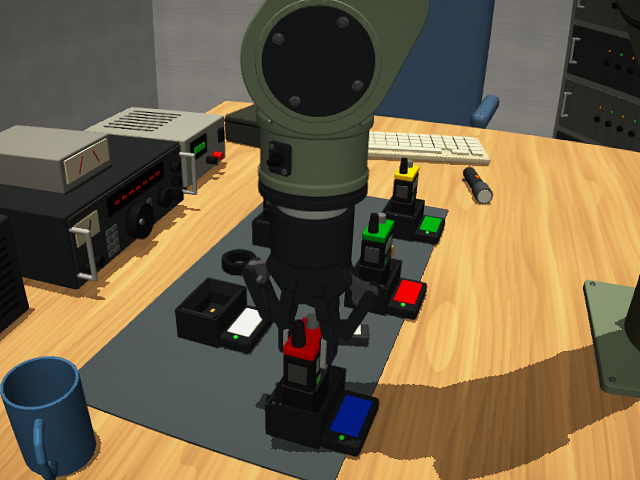

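The gap is 31.3 mm and the fingers straddle the red radio below its cap at (300,345) px, so it's gripped. I'll lift a little and check for drift.

Call:
{"api": "step_arm", "payload": {
  "moves": [
    [[0,0,-0.5,0,0,0,-1],[0,0,-0.5,0,0,0,-1],[0,0,-0.5,0,0,0,-1],[0,0,-0.5,0,0,0,-1]]
  ]
}}

```text
t: 5.9
tcp_pos: [0.4682, 0.2707, 0.1248]
orientation: [-3.139, 0.102, -0.0]
force: [-0.0, 0.9, -3.4]
finger_gap: 0.0312
```

```bash
python3 -c "
from h import *
go(468.9,271,231);print(get_obs()['joint_vel'].round(3))"
```

```text
t 5.9 tcp [468.2 270.7 124.8] units20mm: [ 0.04 -0.02 -5.31] turn5deg: [-0.01 -0.   -0.01] F [-0.   0.9 -3.4] gap 0.0312 q7 -0.38
[-0.045 -0.177  0.081 -0.084  0.051  0.261 -0.046]
```

Call:
{"api": "step_arm", "payload": {
  "moves": [
    [[0.04,0,-0.8,0,0,0,-1],[0,0,-0.9,0,0,0,-1],[0,0,-0.9,0,0,0,-1],[0,0,-0.9,0,0,0,-1],[0,0,-0.9,0,0,0,-1],[0,0,-0.6,0,0,0,-1],[0,0,-0.2,0,0,0,-1]]
  ]
}}

```text
t: 6.6
tcp_pos: [0.4686, 0.2703, 0.2394]
orientation: [-3.137, 0.103, -0.005]
force: [0.7, 0.0, -2.9]
finger_gap: 0.0315
```

```bash
python3 -c "
from h import *
go(634.6,146.9,231);print(get_obs()['joint_vel'].round(3))"
```

```text
t 6.6 tcp [468.6 270.3 239.4] units20mm: [8.68 5.61 0.43] turn5deg: [-0.03 -0.04 -0.01] F [ 0.7  0.  -2.9] gap 0.0315 q7 -0.43
[-0.013 -0.053  0.017 -0.055  0.022  0.112 -0.019]
```

Call:
{"api": "step_arm", "payload": {
  "moves": [
    [[0.5,0.33,0,0,0,0,-1],[0.9,0.58,0,0,0,0,-1],[0.9,0.58,0,0,0,0,-1],[0.9,0.58,0,0,0,0,-1],[0.9,0.58,0,0,0,0,-1],[0.9,0.58,0,0,0,0,-1],[0.9,0.58,0,0,0,0,-1],[0.9,0.58,0,0,0,0,-1],[0.9,0.58,0,0,0,0,-1],[0.6,0.38,0,0,0,0,-1],[0.3,0.2,0,0,0,0,-1],[0.1,0.05,0,0,0,0,-1]]
  ]
}}

```text
t: 7.8
tcp_pos: [0.6429, 0.1341, 0.2345]
orientation: [3.138, -0.107, -0.006]
force: [-0.0, -0.6, -3.7]
finger_gap: 0.0313
```

```bash
python3 -c "
from h import *
go(634.6,146.9,83);print(get_obs()['joint_vel'].round(3))"
```

```text
t 7.8 tcp [642.9 134.1 234.5] units20mm: [-0.43 -0.63  7.58] turn5deg: [ 0.02  0.04 -0.04] F [-0.  -0.6 -3.7] gap 0.0313 q7 -0.17
[ 0.035  0.039 -0.006 -0.078 -0.002  0.046  0.016]
```

Call:
{"api": "step_arm", "payload": {
  "moves": [
    [[-0.43,-0.63,0,0,0.04,-0.04,-1],[0,0,0,0,0,0,-1],[0,0,0,0,0,0,-1]]
  ]
}}

```text
t: 8.1
tcp_pos: [0.634, 0.1484, 0.2339]
orientation: [3.138, -0.101, -0.002]
force: [-0.2, -0.4, -3.2]
finger_gap: 0.0315
```

```bash
python3 -c "
from h import *
go(634.6,146.9,83);print(get_obs()['joint_vel'].round(3))"
```

```text
t 8.1 tcp [634.  148.4 233.9] units20mm: [0.05 0.06 7.55] turn5deg: [0.02 0.02 0.01] F [-0.2 -0.4 -3.2] gap 0.0315 q7 -0.19
[-0.027 -0.007 -0.014  0.015 -0.008 -0.006 -0.003]
```

Call:
{"api": "step_arm", "payload": {
  "moves": [
    [[0.05,0.05,0.5,0,0,0,-1],[0,0,0.9,0,0,0,-1],[0,0,0.9,0,0,0,-1],[0,0,0.9,0,0,0,-1],[0,0,0.9,0,0,0,-1],[0,0,0.7,0,0,0,-1],[0,0,0.3,0,0,0,-1],[0,0,0,0,0,0,-1]]
  ]
}}

```text
t: 8.9
tcp_pos: [0.6335, 0.1473, 0.1245]
orientation: [3.138, -0.098, -0.004]
force: [0.5, 0.5, -2.3]
finger_gap: 0.0316
```

```bash
python3 -c "
from h import *
go(634.6,146.9,83);print(get_obs()['joint_vel'].round(3))
img,K,D,E=cam('wrist');cv2.imwrite('pics/w2.png',img)"
```

```text
t 8.9 tcp [633.5 147.3 124.5] units20mm: [0.06 0.01 2.08] turn5deg: [0.03 0.03 0.02] F [ 0.5  0.5 -2.3] gap 0.0316 q7 -0.15
[ 0.001 -0.     0.002 -0.001  0.001 -0.     0.002]
```

View pics/w2.png

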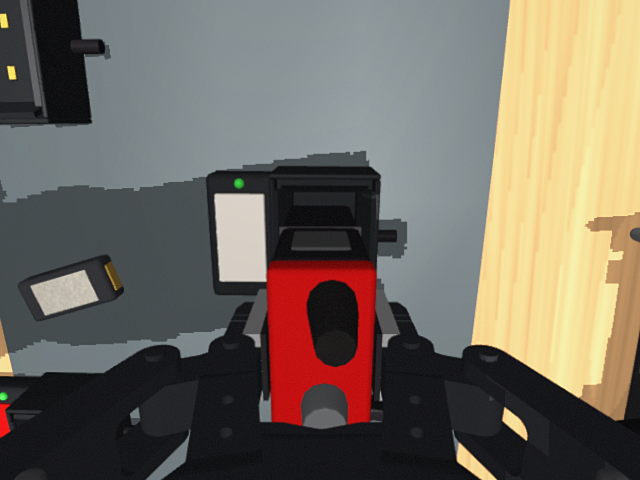

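The red radio hangs centred over the spare's pocket at (325,200) px, level and square to it. Inserting.

Call:
{"api": "step_arm", "payload": {
  "moves": [
    [[0.06,0.01,0.3,0,0.03,0.02,-1],[0,0,0.5,0,0,0,-1],[0,0,0.5,0,0,0,-1],[0,0,0.4,0,0,0,-1],[0,0,0.2,0,0,0,-1],[0,0,0,0,0,0,-1]]
  ]
}}

```text
t: 9.55
tcp_pos: [0.6356, 0.147, 0.0849]
orientation: [3.138, -0.101, 0.004]
force: [-1.0, -0.1, -2.8]
finger_gap: 0.0314
```

```bash
python3 -c "
from h import *
go(634.6,146.9,82.3);print(get_obs()['joint_vel'].round(3))"
```

```text
t 9.55 tcp [635.6 147.   84.9] units20mm: [-0.05  0.01  0.13] turn5deg: [ 0.02 -0.03  0.  ] F [-1.  -0.1 -2.8] gap 0.0314 q7 -0.15
[ 0.001  0.     0.002 -0.002  0.     0.001  0.   ]
```

Still carrying the weight, about 2.6 mm above the seat. One small lower, then release.

Call:
{"api": "step_arm", "payload": {
  "moves": [
    [[-0.05,0,0.13,0,0,0,-1],[0,0,0.05,0,0,0,-1],[0,0,0,0,0,0,1],[0,0,0,0,0,0,1],[0,0,0,0,0,0,1],[0,0,0,0,0,0,1],[0,0,-0.5,0,0,0,1],[0,0,-0.9,0,0,0,1],[0,0,-0.9,0,0,0,1],[0,0,-0.9,0,0,0,1],[0,0,-0.9,0,0,0,1],[0,0,-0.9,0,0,0,1],[0,0,-0.9,0,0,0,1],[0,0,-0.9,0,0,0,1],[0,0,-0.3,0,0,0,1],[0,0,0,0,0,0,1]]
  ]
}}

```text
t: 11.15
tcp_pos: [0.6345, 0.147, 0.2371]
orientation: [3.139, -0.102, 0.014]
force: [0.5, -0.1, 0.4]
finger_gap: 0.0857
```

```bash
python3 -c "
from h import *
go(635.7,-122.1,231);print(get_obs()['joint_vel'].round(3))
img,K,D,E=cam('side');cv2.imwrite('pics/s2.png',img)"
```

```text
t 11.15 tcp [634.5 147.  237.1] units20mm: [ 0.93 13.42  0.32] turn5deg: [ 0.  -0.1 -0. ] F [ 0.5 -0.1  0.4] gap 0.0857 q7 -0.18
[-0.    -0.005 -0.002  0.003  0.002 -0.001  0.001]
```

View pics/s2.png

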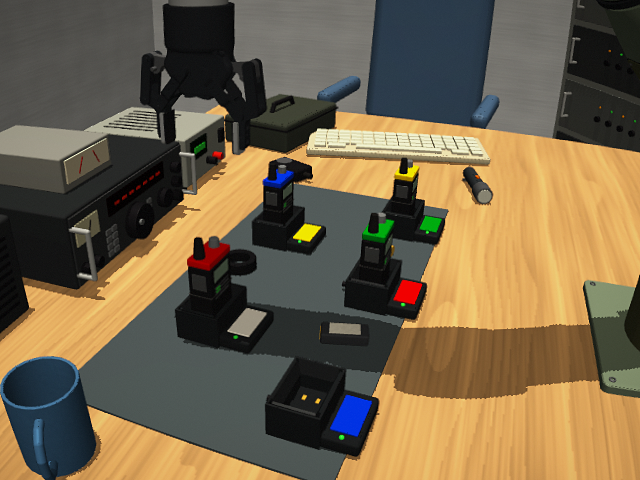

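Red stands upright and seated in the spare at (208,280) px, and the blue charger is empty. Now over to the blue radio.

Call:
{"api": "step_arm", "payload": {
  "moves": [
    [[0.03,0.4,0.02,0,-0.1,0,1],[0.07,0.9,0,0,0,0,1],[0.07,0.9,0,0,0,0,1],[0.07,0.9,0,0,0,0,1],[0.07,0.9,0,0,0,0,1],[0.07,0.9,0,0,0,0,1],[0.07,0.9,0,0,0,0,1],[0.07,0.9,0,0,0,0,1],[0.07,0.9,0,0,0,0,1],[0.07,0.9,0,0,0,0,1],[0.07,0.9,0,0,0,0,1],[0.07,0.9,0,0,0,0,1],[0.07,0.9,0,0,0,0,1],[0.07,0.9,0,0,0,0,1],[0,0.5,0,0,0,0,1],[0,0.2,0,0,0,0,1],[0,0,0,0,0,0,1],[0,0,0,0,0,0,1]]
  ]
}}

```text
t: 13.0
tcp_pos: [0.6273, -0.1469, 0.2303]
orientation: [3.132, -0.129, -0.02]
force: [-0.7, 0.8, 0.1]
finger_gap: 0.0854
```

```bash
python3 -c "
from h import *
go(635.7,-122.1,82);print(get_obs()['joint_vel'].round(3))"
```

```text
t 13.0 tcp [ 627.3 -146.9  230.3] units20mm: [ 0.41 -1.33  7.4 ] turn5deg: [ 0.09  0.14 -0.2 ] F [-0.7  0.8  0.1] gap 0.0854 q7 0.23
[-0.001  0.     0.     0.005 -0.001 -0.001  0.004]
```

Call:
{"api": "step_arm", "payload": {
  "moves": [
    [[0.2,-0.6,0,0.09,0.14,-0.2,1],[0.2,-0.6,0,0,0,0,1],[0,-0.1,0,0,0,0,1],[0,0,0,0,0,0,1]]
  ]
}}

```text
t: 13.4
tcp_pos: [0.6386, -0.1159, 0.2301]
orientation: [-3.138, 0.092, -0.002]
force: [-1.4, -1.6, 0.3]
finger_gap: 0.0855
```

```bash
python3 -c "
from h import *
go(635.7,-122.1,82);print(get_obs()['joint_vel'].round(3))
img,K,D,E=cam('wrist')
m,b=blobs(img,'blue')
for c in b: print(rect(toplane(c,K,D,E,.115)),c.mean(0))"
```

```text
t 13.4 tcp [ 638.6 -115.9  230.1] units20mm: [-0.13  0.34  7.41] turn5deg: [-0.03 -0.02  0.06] F [-1.4 -1.6  0.3] gap 0.0855 q7 0.21
[-0.018  0.003 -0.006 -0.007 -0.003  0.001 -0.006]
(array([ 638.3, -121.9]), array([32.1, 56.2]), -4.9) [318.66403162 241.35573123]
```

Call:
{"api": "step_arm", "payload": {
  "moves": [
    [[-0.08,0.32,0,0,0,0.05,1],[0,0,0,0,0,0,1],[0,0,0,0,0,0,1],[0,0,0.5,0,0,0,1],[0,0,0.9,0,0,0,1],[0,0,0.9,0,0,0,1],[0,0,0.9,0,0,0,1],[0,0,0.9,0,0,0,1],[0,0,0.9,0,0,0,1],[0,0,0.9,0,0,0,1],[0,0,0.7,0,0,0,1],[0,0,0.3,0,0,0,1],[0,0,0.1,0,0,0,1],[0,0,0,0,0,0,1]]
  ]
}}

```text
t: 14.85
tcp_pos: [0.6344, -0.1242, 0.0791]
orientation: [-3.138, 0.104, 0.002]
force: [-0.9, -0.0, 0.1]
finger_gap: 0.0857
```

```bash
python3 -c "
from h import *
go(637,-122.1,82);print(get_obs()['joint_vel'].round(3))"
```

```text
t 14.85 tcp [ 634.4 -124.2   79.1] units20mm: [ 0.12 -0.12 -0.15] turn5deg: [-0.02  0.02 -0.02] F [-0.9 -0.   0.1] gap 0.0857 q7 0.25
[ 0.001 -0.005  0.001 -0.003  0.001  0.001 -0.   ]
```

Close after a small correction, then lift a little.

Call:
{"api": "step_arm", "payload": {
  "moves": [
    [[0.1,-0.12,-0.15,0,0,0,1],[0,0,0,0,0,0,1],[0,0,0,0,0,0,-1],[0,0,0,0,0,0,-1],[0,0,0,0,0,0,-1],[0,0,0,0,0,0,-1],[0,0,0,0,0,0,-1]]
  ]
}}

```text
t: 15.55
tcp_pos: [0.6376, -0.122, 0.0847]
orientation: [-3.139, 0.105, -0.003]
force: [-0.5, -1.2, -1.3]
finger_gap: 0.0315
```

```bash
python3 -c "
from h import *
go(637,-122.1,231);print(get_obs()['joint_vel'].round(3))"
```

```text
t 15.55 tcp [ 637.6 -122.    84.7] units20mm: [-0.02 -0.   -7.31] turn5deg: [-0.02 -0.02 -0.02] F [-0.5 -1.2 -1.3] gap 0.0315 q7 0.24
[-0.001 -0.     0.     0.001 -0.     0.001 -0.001]
```

Call:
{"api": "step_arm", "payload": {
  "moves": [
    [[0,0,-0.5,0,0,0,-1],[0,0,-0.5,0,0,0,-1],[0,0,-0.5,0,0,0,-1],[0,0,-0.8,0,0,0,-1],[0,0,-0.9,0,0,0,-1],[0,0,-0.9,0,0,0,-1],[0,0,-0.9,0,0,0,-1],[0,0,-0.9,0,0,0,-1],[0,0,-0.9,0,0,0,-1],[0,0,-0.6,0,0,0,-1],[0,0,-0.2,0,0,0,-1],[0,0,0,0,0,0,-1]]
  ]
}}

```text
t: 16.75
tcp_pos: [0.6367, -0.1223, 0.2514]
orientation: [-3.139, 0.105, -0.008]
force: [0.1, 0.1, -2.8]
finger_gap: 0.0313
```

```bash
python3 -c "
from h import *
go(468.9,270.5,236);print(get_obs()['joint_vel'].round(3))
img,K,D,E=cam('side');cv2.imwrite('pics/s3.png',img)"
```

```text
t 16.75 tcp [ 636.7 -122.3  251.4] units20mm: [ -9.69 -19.03   0.73] turn5deg: [-0.01 -0.06 -0.03] F [ 0.1  0.1 -2.8] gap 0.0313 q7 0.21
[-0.001 -0.006 -0.     0.004 -0.     0.003  0.   ]
```

View pics/s3.png

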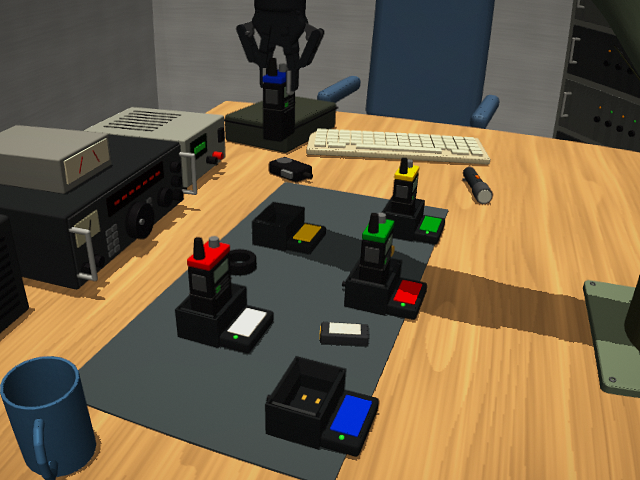

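Blue is held upright at (278,105) px and the yellow charger is empty. Moving to the blue charger.

Call:
{"api": "step_arm", "payload": {
  "moves": [
    [[-0.2,-0.4,0.05,0,-0.05,-0.03,-1],[-0.47,-0.92,0,0,0,0,-1],[-0.47,-0.92,0,0,0,0,-1],[-0.47,-0.92,0,0,0,0,-1],[-0.47,-0.92,0,0,0,0,-1],[-0.47,-0.92,0,0,0,0,-1],[-0.47,-0.92,0,0,0,0,-1],[-0.47,-0.92,0,0,0,0,-1],[-0.47,-0.92,0,0,0,0,-1],[-0.47,-0.92,0,0,0,0,-1],[-0.47,-0.92,0,0,0,0,-1],[-0.47,-0.92,0,0,0,0,-1],[-0.47,-0.92,0,0,0,0,-1],[-0.47,-0.92,0,0,0,0,-1],[-0.47,-0.92,0,0,0,0,-1],[-0.47,-0.92,0,0,0,0,-1],[-0.47,-0.92,0,0,0,0,-1],[-0.47,-0.92,0,0,0,0,-1],[-0.35,-0.7,0,0,0,0,-1],[-0.2,-0.4,0,0,0,0,-1]]
  ]
}}

```text
t: 18.8
tcp_pos: [0.4632, 0.2533, 0.2398]
orientation: [3.139, -0.088, -0.038]
force: [0.1, -0.3, -1.8]
finger_gap: 0.0312
```

```bash
python3 -c "
from h import *
go(468.9,270.5,236);print(get_obs()['joint_vel'].round(3))"
```

```text
t 18.8 tcp [463.2 253.3 239.8] units20mm: [ 0.24 -0.88  0.18] turn5deg: [0.02 0.27 0.1 ] F [ 0.1 -0.3 -1.8] gap 0.0312 q7 -0.39
[-0.181  0.011  0.022 -0.012 -0.015  0.011 -0.159]
```

Call:
{"api": "step_arm", "payload": {
  "moves": [
    [[0.24,-0.7,0,0,0.27,0.1,-1],[0,0,0,0,0,0,-1],[0,0,0,0,0,0,-1]]
  ]
}}

```text
t: 19.1
tcp_pos: [0.4671, 0.2682, 0.2387]
orientation: [3.137, -0.099, -0.003]
force: [0.1, -0.5, -2.8]
finger_gap: 0.0317
```

```bash
python3 -c "
from h import *
go(468.9,270.5,236);print(get_obs()['joint_vel'].round(3))"
```

```text
t 19.1 tcp [467.1 268.2 238.7] units20mm: [ 0.08 -0.12  0.13] turn5deg: [0.04 0.02 0.02] F [ 0.1 -0.5 -2.8] gap 0.0317 q7 -0.43
[-0.014  0.007 -0.006 -0.001 -0.001 -0.008 -0.009]
```

Call:
{"api": "step_arm", "payload": {
  "moves": [
    [[0.08,-0.12,0,0.04,0,0,-1],[0,0,0,0,0,0,-1],[0,0,0.5,0,0,0,-1],[0,0,0.9,0,0,0,-1],[0,0,0.9,0,0,0,-1],[0,0,0.9,0,0,0,-1],[0,0,0.9,0,0,0,-1],[0,0,0.6,0,0,0,-1],[0,0,0.3,0,0,0,-1],[0,0,0,0,0,0,-1]]
  ]
}}

```text
t: 20.1
tcp_pos: [0.4686, 0.2662, 0.1309]
orientation: [3.138, -0.106, -0.006]
force: [0.3, -0.6, -2.1]
finger_gap: 0.0313
```

```bash
python3 -c "
from h import *
go(468.9,270.5,84.7);print(get_obs()['joint_vel'].round(3))
img,K,D,E=cam('wrist');cv2.imwrite('pics/w3.png',img)
m,b=blobs(img,'blue')
for c in b: print(rect(toplane(c,K,D,E,.024)),c.mean(0))"
```

```text
t 20.1 tcp [468.6 266.2 130.9] units20mm: [ 0.01 -0.22  2.31] turn5deg: [ 0.02  0.04 -0.04] F [ 0.3 -0.6 -2.1] gap 0.0313 q7 -0.38
[ 0.004 -0.002  0.002  0.002  0.002  0.002 -0.   ]
(array([464.1, 186.6]), array([ 70.2, 124.6]), -4.7) [321.03533569 346.66254417]
(array([419., 274.]), array([30.4, 55.5]), -3.8) [239.38636364 227.67424242]
```

View pics/w3.png

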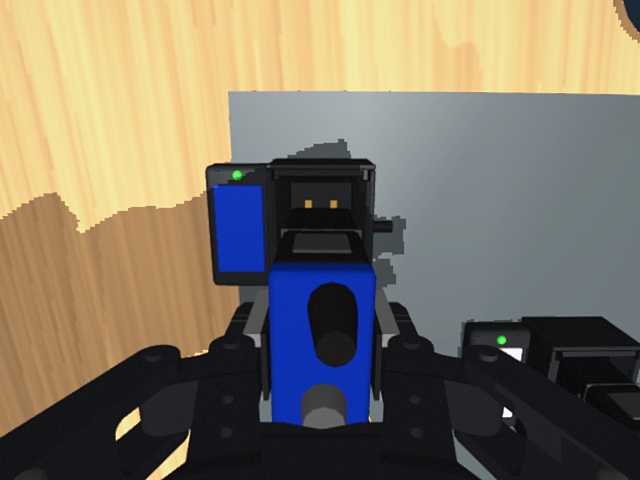

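The wrist view puts the blue tag at (239,228) px, 30x55 mm. That gives the pocket at (470,271), which agrees. Inserting after a 4 mm correction in y.

Call:
{"api": "step_arm", "payload": {
  "moves": [
    [[0.04,-0.22,0,0.02,0.03,-0.04,-1],[0,0,0,0,0,0,-1],[0,0,0.3,0,0,0,-1],[0,0,0.5,0,0,0,-1],[0,0,0.5,0,0,0,-1],[0,0,0.5,0,0,0,-1],[0,0,0.2,0,0,0,-1],[0,0,0,0,0,0,-1]]
  ]
}}

```text
t: 20.95
tcp_pos: [0.4704, 0.2713, 0.0887]
orientation: [-3.139, 0.1, -0.001]
force: [0.3, 0.3, -2.4]
finger_gap: 0.0316
```

```bash
python3 -c "
from h import *
go(469.3,270.5,84.7);print(get_obs()['joint_vel'].round(3))"
```

```text
t 20.95 tcp [470.4 271.3  88.7] units20mm: [-0.05  0.04  0.2 ] turn5deg: [-0.01 -0.01  0.01] F [ 0.3  0.3 -2.4] gap 0.0316 q7 -0.36
[ 0.001  0.006 -0.002  0.001  0.    -0.003 -0.001]
```

Call:
{"api": "step_arm", "payload": {
  "moves": [
    [[-0.04,0.03,0.15,0,0,0,-1],[0,0,0.1,0,0,0,-1],[0,0,0,0,0,0,-1],[0,0,0,0,0,0,1],[0,0,0,0,0,0,1],[0,0,0,0,0,0,1],[0,0,0,0,0,0,1],[0,0,-0.5,0,0,0,1],[0,0,-0.9,0,0,0,1],[0,0,-0.9,0,0,0,1],[0,0,-0.9,0,0,0,1],[0,0,-0.9,0,0,0,1],[0,0,-0.9,0,0,0,1],[0,0,-0.9,0,0,0,1],[0,0,-0.9,0,0,0,1],[0,0,-0.3,0,0,0,1],[0,0,0,0,0,0,1]]
  ]
}}

```text
t: 22.65
tcp_pos: [0.4694, 0.2699, 0.2387]
orientation: [-3.136, 0.102, -0.008]
force: [1.4, -0.4, -0.0]
finger_gap: 0.0855
```

```bash
python3 -c "
from h import *
go(442.4,-224,231);print(get_obs()['joint_vel'].round(3))
img,K,D,E=cam('top')
m,b=blobs(img,'blue')
for c in b: print(rect(toplane(c,K,D,E,.115)),c.mean(0))
img,K,D,E=cam('side');cv2.imwrite('pics/s4.png',img)
"
```

```text
t 22.65 tcp [469.4 269.9 238.7] units20mm: [ 0.25 24.73  0.29] turn5deg: [-0.05 -0.06 -0.  ] F [ 1.4 -0.4 -0. ] gap 0.0855 q7 -0.42
[-0.001 -0.004 -0.     0.005  0.003 -0.001 -0.   ]
(array([410.5, 244. ]), array([28., 51.]), -3.8) [141.77142857 313.60952381]
(array([468.9, 268.5]), array([32.2, 54.9]), -4.5) [126.79032258 272.45967742]
```

View pics/s4.png

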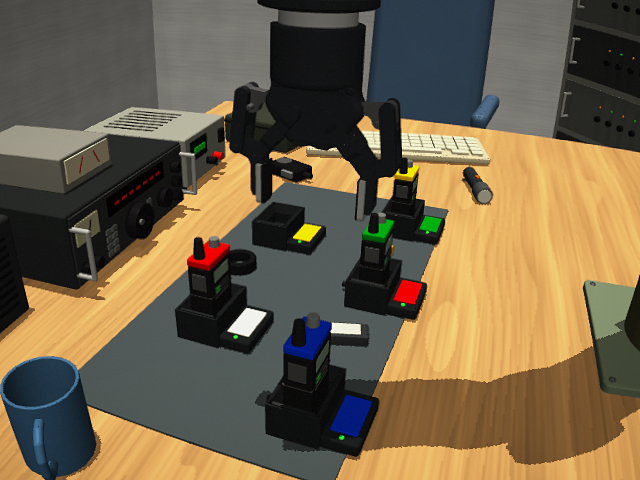

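Blue is upright and seated in its own charger at (308,360) px. Going to the yellow radio.

Call:
{"api": "step_arm", "payload": {
  "moves": [
    [[0,0.4,0,0,-0.05,0,1],[0,0.9,0,0,0,0,1],[0,0.9,0,0,0,0,1],[0,0.9,0,0,0,0,1],[0,0.9,0,0,0,0,1],[0,0.9,0,0,0,0,1],[0,0.9,0,0,0,0,1],[0,0.9,0,0,0,0,1],[0,0.9,0,0,0,0,1],[0,0.9,0,0,0,0,1],[0,0.9,0,0,0,0,1],[0,0.9,0,0,0,0,1],[0,0.9,0,0,0,0,1],[0,0.9,0,0,0,0,1],[0,0.9,0,0,0,0,1],[0,0.9,0,0,0,0,1],[0,0.9,0,0,0,0,1],[0,0.9,0,0,0,0,1],[0,0.9,0,0,0,0,1],[0,0.9,0,0,0,0,1]]
  ]
}}

```text
t: 24.75
tcp_pos: [0.4351, -0.1028, 0.2264]
orientation: [3.135, -0.107, -0.04]
force: [-0.1, 0.3, -0.6]
finger_gap: 0.0856
```

```bash
python3 -c "
from h import *
go(442.4,-224,231);print(get_obs()['joint_vel'].round(3))"
```

```text
t 24.75 tcp [ 435.1 -102.8  226.4] units20mm: [ 0.77  6.02 -0.22] turn5deg: [ 0.06  0.29 -0.04] F [-0.1  0.3 -0.6] gap 0.0856 q7 0.27
[ 0.45   0.034 -0.036 -0.07   0.041  0.037  0.373]
```

Call:
{"api": "step_arm", "payload": {
  "moves": [
    [[0.2,0.9,-0.1,0.05,0.25,-0.04,1],[0.2,0.9,0,0,0,0,1],[0.2,0.9,0,0,0,0,1],[0.15,0.7,0,0,0,0,1],[0,0.5,0,0,0,0,1],[0,0.3,0,0,0,0,1],[0,0.1,0,0,0,0,1],[0,0,0,0,0,0,1]]
  ]
}}

```text
t: 25.55
tcp_pos: [0.4393, -0.197, 0.2249]
orientation: [-3.139, 0.109, 0.017]
force: [0.3, 0.4, 0.5]
finger_gap: 0.0852
```

```bash
python3 -c "
from h import *
go(442.4,-224,231);print(get_obs()['joint_vel'].round(3))"
```

```text
t 25.55 tcp [ 439.3 -197.   224.9] units20mm: [ 0.24  1.34 -0.31] turn5deg: [-0.01  0.12 -0.06] F [0.3 0.4 0.5] gap 0.0852 q7 0.44
[-0.003  0.001 -0.003  0.006 -0.     0.    -0.   ]
```

Call:
{"api": "step_arm", "payload": {
  "moves": [
    [[0.14,0.6,0,0,-0.1,-0.06,1],[0.1,0.5,0,0,0,0,1],[0,0.15,0,0,0,0,1],[0,0,0,0,0,0,1],[0,0,0,0,0,0,1]]
  ]
}}

```text
t: 26.05
tcp_pos: [0.4426, -0.2207, 0.2246]
orientation: [-3.137, 0.097, 0.031]
force: [-0.2, -0.1, 0.6]
finger_gap: 0.0855
```

```bash
python3 -c "
from h import *
go(442.4,-224,82);print(get_obs()['joint_vel'].round(3))
img,K,D,E=cam('wrist')
m,b=blobs(img,'yellow')
for c in b: print(rect(toplane(c,K,D,E,.115)),c.mean(0))"
```

```text
t 26.05 tcp [ 442.6 -220.7  224.6] units20mm: [0.14 0.18 7.13] turn5deg: [-0.02  0.23  0.03] F [-0.2 -0.1  0.6] gap 0.0855 q7 0.48
[-0.002 -0.003 -0.003  0.005 -0.003 -0.001 -0.   ]
(array([ 550.1, -128.5]), array([22.2, 41.2]), -3.8) [499.97297297  69.21621622]
```

Call:
{"api": "step_arm", "payload": {
  "moves": [
    [[0.02,0.18,0,0,0.23,0.03,1],[0,0,0,0,0,0,1],[0,0,0,0,0,0,1]]
  ]
}}

```text
t: 26.4
tcp_pos: [0.4428, -0.2239, 0.2248]
orientation: [-3.138, 0.1, -0.004]
force: [0.1, 1.0, -0.9]
finger_gap: 0.0856
```

```bash
python3 -c "
from h import *
go(442.4,-224,82);print(get_obs()['joint_vel'].round(3))
img,K,D,E=cam('wrist');cv2.imwrite('pics/w4.png',img)
m,b=blobs(img,'yellow',vmin=30)
for c in b: print(rect(toplane(c,K,D,E,.115)),c.mean(0))
m,b=blobs(img,'green',vmin=30)
for c in b: print(rect(toplane(c,K,D,E,.024)),c.mean(0))"
```

```text
t 26.4 tcp [ 442.8 -223.9  224.8] units20mm: [-0.04  0.02  7.14] turn5deg: [-0.03 -0.03  0.01] F [ 0.1  1.  -0.9] gap 0.0856 q7 0.5
[ 0.008 -0.007  0.002  0.011 -0.002 -0.011  0.003]
(array([ 549.4, -129.1]), array([22.3, 40.8]), -3.5) [492.28767123  65.19178082]
(array([ 392.6, -222.4]), array([30.7, 56.1]), -3.7) [259.68717949 209.36923077]
```

View pics/w4.png

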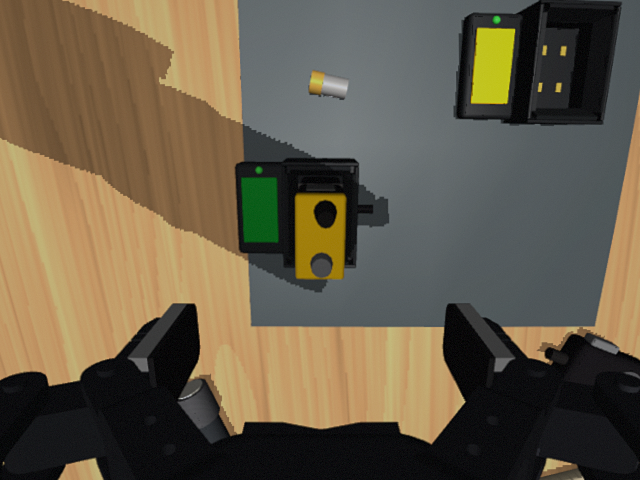

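The yellow cap is in shade at (320,235) px, too orange for my mask. The green tag at (260,209) puts the pocket at (443.5,-225.7), which is consistent. Descending.

Call:
{"api": "step_arm", "payload": {
  "moves": [
    [[0,0.03,0.5,0,0,0,1],[0,0,0.9,0,0,0,1],[0,0,0.9,0,0,0,1],[0,0,0.9,0,0,0,1],[0,0,0.9,0,0,0,1],[0,0,0.9,0,0,0,1],[0,0,0.7,0,0,0,1],[0,0,0.5,0,0,0,1],[0,0,0.2,0,0,0,1],[0,0,0,0,0,0,1]]
  ]
}}

```text
t: 27.45
tcp_pos: [0.4423, -0.2237, 0.087]
orientation: [-3.137, 0.099, -0.001]
force: [-0.4, 0.2, 0.7]
finger_gap: 0.0853
```

```bash
python3 -c "
from h import *
go(443,-224.3,82);print(get_obs()['joint_vel'].round(3))"
```

```text
t 27.45 tcp [ 442.3 -223.7   87. ] units20mm: [0.04 0.03 0.25] turn5deg: [-0.03 -0.01  0.02] F [-0.4  0.2  0.7] gap 0.0853 q7 0.54
[-0.     0.001 -0.001 -0.     0.002  0.001  0.   ]
```

Call:
{"api": "step_arm", "payload": {
  "moves": [
    [[0.03,0.03,0.2,0,0,0,1],[0,0,0,0,0,0,1],[0,0,0,0,0,0,-1],[0,0,0,0,0,0,-1],[0,0,0,0,0,0,-1],[0,0,0,0,0,0,-1],[0,0,0,0,0,0,-1]]
  ]
}}

```text
t: 28.15
tcp_pos: [0.4436, -0.2247, 0.0845]
orientation: [-3.139, 0.099, -0.005]
force: [-0.1, 0.7, -1.7]
finger_gap: 0.0315
```

```bash
python3 -c "
from h import *
go(442,-224,231);print(get_obs()['joint_vel'].round(3))"
```

```text
t 28.15 tcp [ 443.6 -224.7   84.5] units20mm: [-0.06 -0.04 -7.33] turn5deg: [-0.02 -0.04  0.02] F [-0.1  0.7 -1.7] gap 0.0315 q7 0.54
[ 0.001 -0.001 -0.001 -0.     0.    -0.    -0.   ]
```

Gripped. Seat height is TCP 84.5. Lifting.

Call:
{"api": "step_arm", "payload": {
  "moves": [
    [[0,0,-0.5,0,0,0,-1],[0,0,-0.5,0,0,0,-1],[0,0,-0.5,0,0,0,-1],[0,0,-0.8,0,0,0,-1],[0,0,-0.9,0,0,0,-1],[0,0,-0.9,0,0,0,-1],[0,0,-0.9,0,0,0,-1],[0,0,-0.9,0,0,0,-1],[0,0,-0.7,0,0,0,-1],[0,0,-0.4,0,0,0,-1],[0,0,-0.1,0,0,0,-1],[0,0,0,0,0,0,-1]]
  ]
}}

```text
t: 29.35
tcp_pos: [0.4422, -0.2245, 0.2401]
orientation: [-3.14, 0.1, -0.011]
force: [0.7, -0.7, -1.7]
finger_gap: 0.0313
```

```bash
python3 -c "
from h import *
go(636.7,-122,236);print(get_obs()['joint_vel'].round(3))"
```

```text
t 29.35 tcp [ 442.2 -224.5  240.1] units20mm: [ 9.38 -5.73  0.27] turn5deg: [-0.01 -0.08  0.01] F [ 0.7 -0.7 -1.7] gap 0.0313 q7 0.5
[-0.002 -0.003  0.001  0.005  0.001  0.001 -0.001]
```

Call:
{"api": "step_arm", "payload": {
  "moves": [
    [[0.4,-0.25,0,0,-0.08,0,-1],[0.85,-0.52,0,0,0,0,-1],[0.85,-0.52,0,0,0,0,-1],[0.85,-0.52,0,0,0,0,-1],[0.85,-0.52,0,0,0,0,-1],[0.85,-0.52,0,0,0,0,-1],[0.85,-0.52,0,0,0,0,-1],[0.85,-0.52,0,0,0,0,-1],[0.85,-0.52,0,0,0,0,-1],[0.6,-0.37,0,0,0,0,-1],[0.4,-0.25,0,0,0,0,-1],[0.2,-0.1,0,0,0,0,-1],[0,0,0,0,0,0,-1]]
  ]
}}

```text
t: 30.65
tcp_pos: [0.6261, -0.1204, 0.2285]
orientation: [-3.135, 0.093, 0.029]
force: [0.2, 0.2, -2.1]
finger_gap: 0.0316
```

```bash
python3 -c "
from h import *
go(637,-122,236);print(get_obs()['joint_vel'].round(3))"
```

```text
t 30.65 tcp [ 626.1 -120.4  228.5] units20mm: [ 0.54  0.04 -0.38] turn5deg: [-0.05  0.21  0.06] F [ 0.2  0.2 -2.1] gap 0.0316 q7 0.22
[-0.005  0.009  0.001  0.008  0.002 -0.    -0.   ]
```

Call:
{"api": "step_arm", "payload": {
  "moves": [
    [[0.52,0.04,0,-0.05,0.2,0.06,-1],[0,0,0,0,0,0,-1],[0,0,0,0,0,0,-1]]
  ]
}}

```text
t: 30.95
tcp_pos: [0.6368, -0.1225, 0.2279]
orientation: [3.139, -0.104, -0.001]
force: [-0.2, -0.4, -2.6]
finger_gap: 0.0311
```

```bash
python3 -c "
from h import *
go(637,-122,128);print(get_obs()['joint_vel'].round(3))"
```

```text
t 30.95 tcp [ 636.8 -122.5  227.9] units20mm: [ 0.01 -0.03  4.99] turn5deg: [ 0.01  0.01 -0.02] F [-0.2 -0.4 -2.6] gap 0.0311 q7 0.21
[ 0.002  0.005  0.002 -0.008 -0.002 -0.006 -0.001]
```

Call:
{"api": "step_arm", "payload": {
  "moves": [
    [[0,0,0.5,0,0,0,-1],[0,0,0.9,0,0,0,-1],[0,0,0.9,0,0,0,-1],[0,0,0.9,0,0,0,-1],[0,0,0.8,0,0,0,-1],[0,0,0.5,0,0,0,-1],[0,0,0.2,0,0,0,-1],[0,0,0,0,0,0,-1]]
  ]
}}

```text
t: 31.75
tcp_pos: [0.635, -0.1239, 0.1279]
orientation: [3.139, -0.107, -0.002]
force: [0.6, -0.8, -1.5]
finger_gap: 0.0312
```

```bash
python3 -c "
from h import *
go(637,-122,84.5);print(get_obs()['joint_vel'].round(3))
img,K,D,E=cam('wrist');cv2.imwrite('pics/w5.png',img)
m,b=blobs(img,'yellow')
for c in b: print(rect(toplane(c,K,D,E,.024)),c.mean(0))"
```

```text
t 31.75 tcp [ 635.  -123.9  127.9] units20mm: [ 0.1  -0.1   2.17] turn5deg: [ 0.01  0.01 -0.04] F [ 0.6 -0.8 -1.5] gap 0.0312 q7 0.23
[ 0.    -0.004  0.001 -0.002 -0.001  0.003 -0.   ]
```

View pics/w5.png

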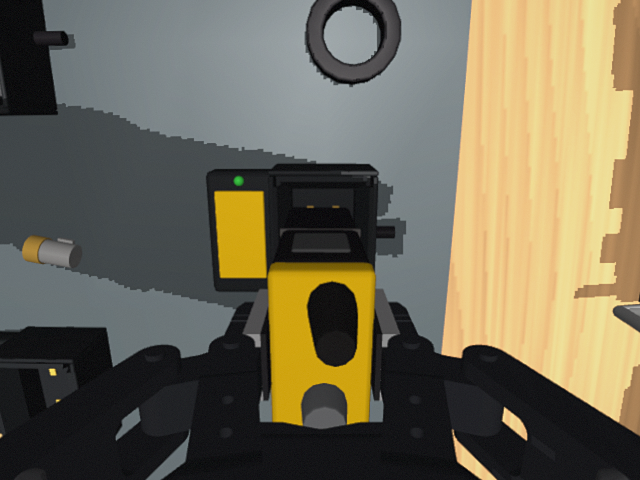

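The yellow radio is centred over the yellow pocket at (325,195) px. Inserting.

Call:
{"api": "step_arm", "payload": {
  "moves": [
    [[0.1,-0.1,0,0,0,-0.04,-1],[0,0,0,0,0,0,-1],[0,0,0.3,0,0,0,-1],[0,0,0.5,0,0,0,-1],[0,0,0.5,0,0,0,-1],[0,0,0.4,0,0,0,-1],[0,0,0.2,0,0,0,-1],[0,0,0,0,0,0,-1]]
  ]
}}

```text
t: 32.6
tcp_pos: [0.6379, -0.1219, 0.088]
orientation: [3.139, -0.101, 0.002]
force: [0.3, 1.2, -2.2]
finger_gap: 0.0318
```

```bash
python3 -c "
from h import *
go(637,-122,84.5);print(get_obs()['joint_vel'].round(3))"
```

```text
t 32.6 tcp [ 637.9 -121.9   88. ] units20mm: [-0.05  0.01  0.17] turn5deg: [ 0.01 -0.01  0.  ] F [ 0.3  1.2 -2.2] gap 0.0318 q7 0.24
[ 0.     0.002  0.001 -0.     0.    -0.    -0.   ]
```

Call:
{"api": "step_arm", "payload": {
  "moves": [
    [[-0.04,0,0.15,0,0,0,-1],[0,0,0.07,0,0,0,-1],[0,0,0,0,0,0,-1],[0,0,0,0,0,0,1],[0,0,0,0,0,0,1],[0,0,0,0,0,0,1],[0,0,0,0,0,0,1],[0,0,-0.5,0,0,0,1],[0,0,-0.9,0,0,0,1],[0,0,-0.9,0,0,0,1],[0,0,-0.9,0,0,0,1],[0,0,-0.9,0,0,0,1],[0,0,-0.9,0,0,0,1],[0,0,-0.9,0,0,0,1],[0,0,-0.9,0,0,0,1],[0,0,-0.3,0,0,0,1],[0,0,0,0,0,0,1]]
  ]
}}

```text
t: 34.3
tcp_pos: [0.6371, -0.1223, 0.2392]
orientation: [3.137, -0.102, 0.011]
force: [-0.3, 0.7, -1.3]
finger_gap: 0.0853
```

```bash
python3 -c "
from h import *
go(448.2,7.7,231);print(get_obs()['joint_vel'].round(3))
img,K,D,E=cam('side');cv2.imwrite('pics/s5.png',img)
"
```

```text
t 34.3 tcp [ 637.1 -122.3  239.2] units20mm: [-9.85 -5.88  0.32] turn5deg: [ 0.03 -0.08 -0.  ] F [-0.3  0.7 -1.3] gap 0.0853 q7 0.21
[ 0.001 -0.005 -0.002  0.003 -0.001 -0.     0.002]
```

View pics/s5.png

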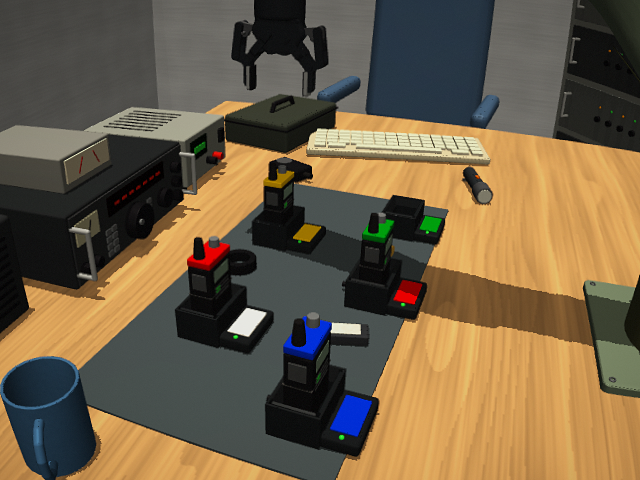

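Yellow is seated in the yellow charger at (278,205) px. Now to the green radio.

Call:
{"api": "step_arm", "payload": {
  "moves": [
    [[-0.4,-0.24,0,0,-0.05,0,1],[-0.85,-0.51,0,0,0,0,1],[-0.85,-0.51,0,0,0,0,1],[-0.85,-0.51,0,0,0,0,1],[-0.85,-0.51,0,0,0,0,1],[-0.85,-0.51,0,0,0,0,1],[-0.85,-0.51,0,0,0,0,1],[-0.85,-0.51,0,0,0,0,1],[-0.85,-0.51,0,0,0,0,1],[-0.85,-0.51,0,0,0,0,1],[-0.6,-0.35,0,0,0,0,1],[-0.4,-0.2,0,0,0,0,1],[-0.2,-0.1,0,0,0,0,1],[0,0,0,0,0,0,1]]
  ]
}}

```text
t: 35.75
tcp_pos: [0.4473, 0.0037, 0.2287]
orientation: [3.136, -0.102, -0.022]
force: [0.3, -0.2, -0.2]
finger_gap: 0.0854
```

```bash
python3 -c "
from h import *
go(448.2,7.7,231);print(get_obs()['joint_vel'].round(3))"
```

```text
t 35.75 tcp [447.3   3.7 228.7] units20mm: [ 0.03 -0.2  -0.12] turn5deg: [ 0.04  0.16 -0.  ] F [ 0.3 -0.2 -0.2] gap 0.0854 q7 0.06
[ 0.006  0.008  0.002 -0.008  0.002  0.001  0.004]
```

Call:
{"api": "step_arm", "payload": {
  "moves": [
    [[0.03,-0.2,0,0.04,0.16,0,1],[0,0,0,0,0,0,1],[0,0,0,0,0,0,1]]
  ]
}}

```text
t: 36.05
tcp_pos: [0.4491, 0.0072, 0.2284]
orientation: [3.139, -0.103, 0.003]
force: [-0.5, -0.2, 0.3]
finger_gap: 0.085
```

```bash
python3 -c "
from h import *
go(448.2,7.7,82);print(get_obs()['joint_vel'].round(3))
img,K,D,E=cam('wrist');cv2.imwrite('pics/w6.png',img)
m,b=blobs(img,'green',vmin=30)
for c in b: print(rect(toplane(c,K,D,E,.115)),c.mean(0))
m,b=blobs(img,'red',vmin=30)
for c in b: print(rect(toplane(c,K,D,E,.024)),c.mean(0))"
```

```text
t 36.05 tcp [449.1   7.2 228.4] units20mm: [-0.06 -0.02  7.32] turn5deg: [ 0.01 -0.02 -0.01] F [-0.5 -0.2  0.3] gap 0.085 q7 0.05
[ 0.     0.001 -0.003  0.001 -0.003 -0.008  0.001]
(array([ 410.2, -129.5]), array([13.2, 22.1]), 85.1) [278.41666667 415.77380952]
(array([449.3,   8.4]), array([32.2, 55.6]), -3.7) [318.95625  236.321875]
(array([398.3,  11.1]), array([30.6, 56.5]), -3.8) [259.32307692 205.83076923]
(array([689.8, 144.4]), array([21.6, 41.2]), 87.8) [612.81699346  17.09803922]
```

Call:
{"api": "step_arm", "payload": {
  "moves": [
    [[0,-0.03,0.5,0,0,0,1],[0,0,0.9,0,0,0,1],[0,0,0.9,0,0,0,1],[0,0,0.9,0,0,0,1],[0,0,0.9,0,0,0,1],[0,0,0.9,0,0,0,1],[0,0,0.9,0,0,0,1],[0,0,0.6,0,0,0,1],[0,0,0.3,0,0,0,1],[0,0,0,0,0,0,1]]
  ]
}}

```text
t: 37.1
tcp_pos: [0.4519, 0.0062, 0.0871]
orientation: [3.139, -0.107, 0.007]
force: [0.4, -0.2, 0.6]
finger_gap: 0.0855
```

```bash
python3 -c "
from h import *
go(449,8,82);print(get_obs()['joint_vel'].round(3))"
```

```text
t 37.1 tcp [451.9   6.2  87.1] units20mm: [-0.15 -0.08  0.26] turn5deg: [ 0.01 -0.05 -0.04] F [ 0.4 -0.2  0.6] gap 0.0855 q7 0.12
[-0.    -0.007  0.004 -0.008  0.001  0.012 -0.001]
```

Call:
{"api": "step_arm", "payload": {
  "moves": [
    [[-0.14,-0.08,0.2,0,-0.05,-0.04,1],[0,0,0,0,0,0,1],[0,0,0,0,0,0,-1],[0,0,0,0,0,0,-1],[0,0,0,0,0,0,-1],[0,0,0,0,0,0,-1],[0,0,0,0,0,0,-1]]
  ]
}}

```text
t: 37.8
tcp_pos: [0.4497, 0.0083, 0.0847]
orientation: [3.14, -0.101, 0.004]
force: [-0.5, 0.8, -3.3]
finger_gap: 0.0316
```

```bash
python3 -c "
from h import *
go(449,8,235);print(get_obs()['joint_vel'].round(3))"
```

```text
t 37.8 tcp [449.7   8.3  84.7] units20mm: [-0.02  0.02 -7.51] turn5deg: [ 0.   -0.03  0.01] F [-0.5  0.8 -3.3] gap 0.0316 q7 0.12
[-0.001 -0.004  0.001 -0.     0.     0.002 -0.001]
```

Call:
{"api": "step_arm", "payload": {
  "moves": [
    [[0,0,-0.5,0,0,0,-1],[0,0,-0.5,0,0,0,-1],[0,0,-0.5,0,0,0,-1],[0,0,-0.8,0,0,0,-1],[0,0,-0.9,0,0,0,-1],[0,0,-0.9,0,0,0,-1],[0,0,-0.9,0,0,0,-1],[0,0,-0.9,0,0,0,-1],[0,0,-0.7,0,0,0,-1],[0,0,-0.4,0,0,0,-1],[0,0,-0.1,0,0,0,-1],[0,0,0,0,0,0,-1]]
  ]
}}

```text
t: 39.0
tcp_pos: [0.448, 0.0081, 0.2402]
orientation: [-3.139, 0.102, -0.008]
force: [0.6, 0.1, -3.5]
finger_gap: 0.0317
```

```bash
python3 -c "
from h import *
go(443.2,-224.7,236);print(get_obs()['joint_vel'].round(3))"
```

```text
t 39.0 tcp [448.    8.1 240.2] units20mm: [ 0.51 11.63  0.2 ] turn5deg: [-0.01 -0.06 -0.  ] F [ 0.6  0.1 -3.5] gap 0.0317 q7 0.05
[ 0.002 -0.002 -0.002  0.003 -0.     0.001 -0.001]
```

Call:
{"api": "step_arm", "payload": {
  "moves": [
    [[0,0.4,0,0,-0.06,0,-1],[0.04,0.85,0,0,0,0,-1],[0.04,0.85,0,0,0,0,-1],[0.04,0.85,0,0,0,0,-1],[0.04,0.85,0,0,0,0,-1],[0.04,0.85,0,0,0,0,-1],[0.04,0.85,0,0,0,0,-1],[0.04,0.85,0,0,0,0,-1],[0.04,0.85,0,0,0,0,-1],[0.04,0.85,0,0,0,0,-1],[0.04,0.85,0,0,0,0,-1],[0.04,0.85,0,0,0,0,-1],[0.04,0.7,0,0,0,0,-1],[0,0.4,0,0,0,0,-1],[0,0.2,0,0,0,0,-1],[0,0,0,0,0,0,-1]]
  ]
}}

```text
t: 40.6
tcp_pos: [0.4361, -0.2295, 0.2307]
orientation: [-3.136, 0.109, 0.032]
force: [0.1, 0.1, -2.7]
finger_gap: 0.0314
```

```bash
python3 -c "
from h import *
go(443.2,-224.7,236);print(get_obs()['joint_vel'].round(3))"
```

```text
t 40.6 tcp [ 436.1 -229.5  230.7] units20mm: [ 0.33 -0.26 -0.27] turn5deg: [-0.03  0.23 -0.05] F [ 0.1  0.1 -2.7] gap 0.0314 q7 0.51
[-0.001  0.004 -0.005  0.009 -0.002 -0.003 -0.001]
```

Call:
{"api": "step_arm", "payload": {
  "moves": [
    [[0.33,-0.26,0,-0.03,0.23,-0.05,-1],[0,0,0,0,0,0,-1],[0,0,0,0,0,0,-1]]
  ]
}}

```text
t: 40.9
tcp_pos: [0.4439, -0.2227, 0.2304]
orientation: [-3.14, 0.098, -0.002]
force: [0.3, 0.2, -2.0]
finger_gap: 0.0311
```

```bash
python3 -c "
from h import *
go(443.2,-224.7,128);print(get_obs()['joint_vel'].round(3))"
```

```text
t 40.9 tcp [ 443.9 -222.7  230.4] units20mm: [-0.04  0.1   5.12] turn5deg: [-0.01 -0.01  0.02] F [ 0.3  0.2 -2. ] gap 0.0311 q7 0.5
[-0.015 -0.003 -0.011  0.005 -0.007 -0.013 -0.001]
```

Call:
{"api": "step_arm", "payload": {
  "moves": [
    [[-0.03,0.08,0.5,0,0,0,-1],[0,0,0.9,0,0,0,-1],[0,0,0.9,0,0,0,-1],[0,0,0.9,0,0,0,-1],[0,0,0.8,0,0,0,-1],[0,0,0.5,0,0,0,-1],[0,0,0.2,0,0,0,-1],[0,0,0,0,0,0,-1]]
  ]
}}

```text
t: 41.7
tcp_pos: [0.4426, -0.2233, 0.1293]
orientation: [-3.14, 0.095, -0.0]
force: [0.5, -0.8, -1.3]
finger_gap: 0.0313
```

```bash
python3 -c "
from h import *
go(443.2,-224.9,84.7);print(get_obs()['joint_vel'].round(3))
img,K,D,E=cam('wrist');cv2.imwrite('pics/w7.png',img)
m,b=blobs(img,'green',vmin=30)
for c in b: print(rect(toplane(c,K,D,E,.024)),c.mean(0))"
```

```text
t 41.7 tcp [ 442.6 -223.3  129.3] units20mm: [0.04 0.08 2.23] turn5deg: [-0.01 -0.    0.05] F [ 0.5 -0.8 -1.3] gap 0.0313 q7 0.54
[ 0.001  0.003 -0.001  0.001 -0.    -0.003 -0.   ]
(array([ 439.2, -301.5]), array([ 69.4, 122.8]), -3.2) [321.13829787 346.66312057]
(array([ 392.9, -222.4]), array([30.1, 55.9]), -3.9) [239.38076923 238.83076923]
```

View pics/w7.png

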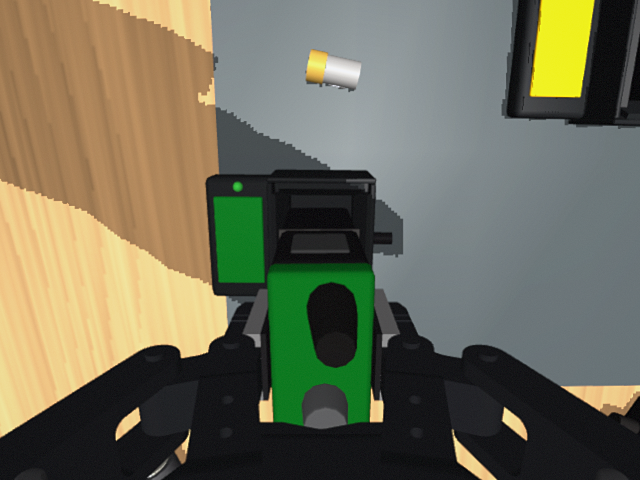

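Green is lined up over its pocket: the tag at (239,239) px gives the pocket at (443.8,-225.8), which agrees. Inserting.

Call:
{"api": "step_arm", "payload": {
  "moves": [
    [[0.04,0.09,0,0,0,0.05,-1],[0,0,0,0,0,0,-1],[0,0,0.3,0,0,0,-1],[0,0,0.5,0,0,0,-1],[0,0,0.5,0,0,0,-1],[0,0,0.4,0,0,0,-1],[0,0,0.2,0,0,0,-1],[0,0,0,0,0,0,-1]]
  ]
}}

```text
t: 42.55
tcp_pos: [0.4438, -0.2255, 0.0889]
orientation: [3.14, -0.102, 0.003]
force: [0.6, 0.2, -2.7]
finger_gap: 0.031
```

```bash
python3 -c "
from h import *
go(443.2,-225,84.7);print(get_obs()['joint_vel'].round(3))"
```

```text
t 42.55 tcp [ 443.8 -225.5   88.9] units20mm: [-0.03 -0.03  0.21] turn5deg: [-0.   -0.02 -0.01] F [ 0.6  0.2 -2.7] gap 0.031 q7 0.55
[-0.     0.006  0.001 -0.    -0.    -0.     0.   ]
```

Call:
{"api": "step_arm", "payload": {
  "moves": [
    [[-0.03,0,0.18,0,0,0,-1],[0,0,0.07,0,0,0,-1],[0,0,0,0,0,0,-1],[0,0,0,0,0,0,1],[0,0,0,0,0,0,1],[0,0,0,0,0,0,1],[0,0,0,0,0,0,1],[0,0,-0.5,0,0,0,1],[0,0,-0.9,0,0,0,1],[0,0,-0.9,0,0,0,1],[0,0,-0.9,0,0,0,1],[0,0,-0.9,0,0,0,1],[0,0,-0.9,0,0,0,1],[0,0,-0.9,0,0,0,1],[0,0,-0.9,0,0,0,1],[0,0,-0.3,0,0,0,1],[0,0,0,0,0,0,1]]
  ]
}}

```text
t: 44.25
tcp_pos: [0.4421, -0.2256, 0.2384]
orientation: [3.138, -0.104, 0.01]
force: [-0.3, 0.6, 0.0]
finger_gap: 0.0854
```

```bash
python3 -c "
from h import *
go(635,147,231);print(get_obs()['joint_vel'].round(3))
img,K,D,E=cam('side');cv2.imwrite('pics/s6.png',img)
img,K,D,E=cam('top')
for col in ['red','green']:
  m,b=blobs(img,col)
  for c in b: print(col,rect(toplane(c,K,D,E,.115)),c.mean(0))
"
```

```text
t 44.25 tcp [ 442.1 -225.6  238.4] units20mm: [  8.39 -19.23   0.39] turn5deg: [ 0.02 -0.07 -0.02] F [-0.3  0.6  0. ] gap 0.0854 q7 0.5
[ 0.    -0.006  0.     0.004  0.001 -0.003 -0.   ]
red (array([392.1,   9. ]), array([26.2, 49.5]), -3.1) [307.52542373 327.84745763]
red (array([632.9, 146.4]), array([33. , 55.9]), -4.0) [215.85964912 164.37719298]
green (array([ 386.9, -199.7]), array([26.9, 49.7]), -3.1) [456.00961538 329.86538462]
green (array([ 441.7, -225.5]), array([31.4, 53.4]), -3.5) [473.58646617 290.90225564]
```

View pics/s6.png

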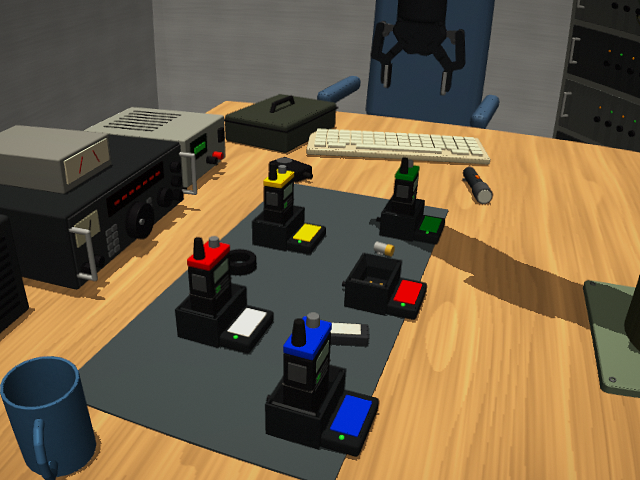

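Green is seated at (406,200) px and the red charger is empty. Going to red in the spare.

Call:
{"api": "step_arm", "payload": {
  "moves": [
    [[0.2,-0.4,0,0,-0.05,0,1],[0.4,-0.92,0,0,0,0,1],[0.4,-0.92,0,0,0,0,1],[0.4,-0.92,0,0,0,0,1],[0.4,-0.92,0,0,0,0,1],[0.4,-0.92,0,0,0,0,1],[0.4,-0.92,0,0,0,0,1],[0.4,-0.92,0,0,0,0,1],[0.4,-0.92,0,0,0,0,1],[0.4,-0.92,0,0,0,0,1],[0.4,-0.92,0,0,0,0,1],[0.4,-0.92,0,0,0,0,1],[0.4,-0.92,0,0,0,0,1],[0.4,-0.92,0,0,0,0,1],[0.4,-0.92,0,0,0,0,1],[0.4,-0.92,0,0,0,0,1],[0.4,-0.92,0,0,0,0,1],[0.4,-0.92,0,0,0,0,1],[0.3,-0.7,0,0,0,0,1],[0.2,-0.4,0,0,0,0,1]]
  ]
}}

```text
t: 46.35
tcp_pos: [0.6163, 0.1356, 0.2182]
orientation: [-3.139, 0.096, 0.046]
force: [0.4, -0.0, -0.2]
finger_gap: 0.0854
```

```bash
python3 -c "
from h import *
go(635,147,231);print(get_obs()['joint_vel'].round(3))"
```

```text
t 46.35 tcp [616.3 135.6 218.2] units20mm: [ 0.88 -0.63 -0.67] turn5deg: [0.01 0.34 0.04] F [ 0.4 -0.  -0.2] gap 0.0854 q7 -0.15
[-0.093  0.123  0.014 -0.265 -0.014  0.157 -0.127]
```

Call:
{"api": "step_arm", "payload": {
  "moves": [
    [[0.6,-0.35,-0.3,0,0.34,0.04,1],[0,0,0,0,0,0,1],[0,0,0,0,0,0,1],[0,0,0,0,0,0,1]]
  ]
}}

```text
t: 46.75
tcp_pos: [0.6278, 0.1433, 0.2211]
orientation: [3.138, -0.099, -0.007]
force: [0.1, -0.6, 0.9]
finger_gap: 0.0849
```

```bash
python3 -c "
from h import *
go(634.5,147,82);print(get_obs()['joint_vel'].round(3))"
```

```text
t 46.75 tcp [627.8 143.3 221.1] units20mm: [ 0.36 -0.22  6.95] turn5deg: [0.02 0.05 0.02] F [ 0.1 -0.6  0.9] gap 0.0849 q7 -0.17
[ 0.003 -0.     0.001  0.014  0.001 -0.     0.002]
```

Call:
{"api": "step_arm", "payload": {
  "moves": [
    [[0.35,-0.2,0,0,0.03,0.02,1],[0,0,0,0,0,0,1],[0,0,0,0,0,0,1],[0,0,0.4,0,0,0,1],[0,0,0.5,0,0,0,1],[0,0,0.4,0,0,0,1]]
  ]
}}

```text
t: 47.35
tcp_pos: [0.6336, 0.1445, 0.1934]
orientation: [3.137, -0.106, -0.006]
force: [-0.8, -0.5, 0.5]
finger_gap: 0.0855
```

```bash
python3 -c "
from h import *
go(634.5,147,82);print(get_obs()['joint_vel'].round(3))"
```

```text
t 47.35 tcp [633.6 144.5 193.4] units20mm: [ 0.06 -0.14  5.57] turn5deg: [ 0.03  0.04 -0.03] F [-0.8 -0.5  0.5] gap 0.0855 q7 -0.17
[ 0.006  0.082 -0.026  0.124 -0.021 -0.204  0.025]
```

Call:
{"api": "step_arm", "payload": {
  "moves": [
    [[0.05,-0.1,0.6,0,0.04,-0.03,1],[0,0,0.9,0,0,0,1],[0,0,0.9,0,0,0,1],[0,0,0.9,0,0,0,1],[0,0,0.8,0,0,0,1],[0,0,0.5,0,0,0,1],[0,0,0.2,0,0,0,1],[0,0,0,0,0,0,1]]
  ]
}}

```text
t: 48.15
tcp_pos: [0.6323, 0.1455, 0.0882]
orientation: [3.136, -0.102, -0.007]
force: [-0.3, 0.1, 0.3]
finger_gap: 0.0857
```

```bash
python3 -c "
from h import *
go(634.5,147,82);print(get_obs()['joint_vel'].round(3))"
```

```text
t 48.15 tcp [632.3 145.5  88.2] units20mm: [ 0.11 -0.08  0.31] turn5deg: [ 0.05  0.05 -0.  ] F [-0.3  0.1  0.3] gap 0.0857 q7 -0.14
[ 0.001 -0.002  0.003 -0.002  0.001  0.002 -0.   ]
```

Call:
{"api": "step_arm", "payload": {
  "moves": [
    [[0.11,-0.07,0.25,0.04,0.05,0,1],[0,0,0,0,0,0,1],[0,0,0,0,0,0,-1],[0,0,0,0,0,0,-1],[0,0,0,0,0,0,-1],[0,0,0,0,0,0,-1],[0,0,0,0,0,0,-1]]
  ]
}}

```text
t: 48.85
tcp_pos: [0.6357, 0.1471, 0.085]
orientation: [-3.14, 0.102, -0.005]
force: [0.2, -0.1, -3.4]
finger_gap: 0.0316
```

```bash
python3 -c "
from h import *
go(635,147,235);print(get_obs()['joint_vel'].round(3))"
```

```text
t 48.85 tcp [635.7 147.1  85. ] units20mm: [-0.01  0.   -7.5 ] turn5deg: [-0.01 -0.04 -0.  ] F [ 0.2 -0.1 -3.4] gap 0.0316 q7 -0.14
[-0.002 -0.002 -0.    -0.    -0.     0.     0.   ]
```

Call:
{"api": "step_arm", "payload": {
  "moves": [
    [[0,0,-0.5,0,0,0,-1],[0,0,-0.5,0,0,0,-1],[0,0,-0.5,0,0,0,-1],[0,0,-0.8,0,0,0,-1],[0,0,-0.9,0,0,0,-1],[0,0,-0.9,0,0,0,-1],[0,0,-0.9,0,0,0,-1],[0,0,-0.9,0,0,0,-1],[0,0,-0.7,0,0,0,-1],[0,0,-0.4,0,0,0,-1],[0,0,-0.1,0,0,0,-1],[0,0,0,0,0,0,-1]]
  ]
}}

```text
t: 50.05
tcp_pos: [0.6348, 0.1467, 0.2407]
orientation: [-3.139, 0.102, -0.01]
force: [-0.2, -0.8, -2.4]
finger_gap: 0.0316
```

```bash
python3 -c "
from h import *
go(448.8,7.9,236);print(get_obs()['joint_vel'].round(3))"
```

```text
t 50.05 tcp [634.8 146.7 240.7] units20mm: [-8.83  7.53  0.17] turn5deg: [-0.01 -0.07 -0.01] F [-0.2 -0.8 -2.4] gap 0.0316 q7 -0.18
[-0.    -0.002 -0.     0.002  0.     0.001  0.001]
```

Call:
{"api": "step_arm", "payload": {
  "moves": [
    [[-0.4,0.34,0,0,-0.05,0,-1],[-0.8,0.68,0,0,0,0,-1],[-0.8,0.68,0,0,0,0,-1],[-0.8,0.68,0,0,0,0,-1],[-0.8,0.68,0,0,0,0,-1],[-0.8,0.68,0,0,0,0,-1],[-0.8,0.68,0,0,0,0,-1],[-0.8,0.68,0,0,0,0,-1],[-0.8,0.68,0,0,0,0,-1],[-0.7,0.6,0,0,0,0,-1],[-0.5,0.4,0,0,0,0,-1],[-0.3,0.2,0,0,0,0,-1],[-0.1,0.1,0,0,0,0,-1],[0,0,0,0,0,0,-1]]
  ]
}}

```text
t: 51.45
tcp_pos: [0.4472, 0.0114, 0.2339]
orientation: [3.138, -0.101, -0.014]
force: [-0.2, 0.1, -3.1]
finger_gap: 0.0313
```

```bash
python3 -c "
from h import *
go(448.8,7.9,236);print(get_obs()['joint_vel'].round(3))"
```

```text
t 51.45 tcp [447.2  11.4 233.9] units20mm: [ 0.09  0.17 -0.11] turn5deg: [0.02 0.1  0.01] F [-0.2  0.1 -3.1] gap 0.0313 q7 0.05
[-0.005  0.004 -0.003 -0.006 -0.002  0.003 -0.003]
```

Call:
{"api": "step_arm", "payload": {
  "moves": [
    [[0.09,0.17,0,0,0.1,0,-1],[0,0,0,0,0,0,-1],[0,0,0,0,0,0,-1],[0,0,0.5,0,0,0,-1],[0,0,0.9,0,0,0,-1],[0,0,0.9,0,0,0,-1],[0,0,0.9,0,0,0,-1],[0,0,0.9,0,0,0,-1],[0,0,0.6,0,0,0,-1],[0,0,0.2,0,0,0,-1],[0,0,0,0,0,0,-1]]
  ]
}}

```text
t: 52.55
tcp_pos: [0.4521, 0.0094, 0.1319]
orientation: [3.139, -0.096, 0.005]
force: [-0.2, -0.2, -2.3]
finger_gap: 0.031
```

```bash
python3 -c "
from h import *
go(448.8,7.9,85);print(get_obs()['joint_vel'].round(3))
img,K,D,E=cam('wrist');cv2.imwrite('pics/w8.png',img)
m,b=blobs(img,'red',vmin=30)
for c in b: print(rect(toplane(c,K,D,E,.024)),c.mean(0))"
```

```text
t 52.55 tcp [452.1   9.4 131.9] units20mm: [-0.17  0.08  2.35] turn5deg: [ 0.01 -0.04  0.04] F [-0.2 -0.2 -2.3] gap 0.031 q7 0.12
[-0.001 -0.001  0.002 -0.006  0.001  0.007 -0.001]
(array([449. , -69.4]), array([ 70.6, 128.7]), -3.7) [320.87008547 345.12136752]
(array([398.5,  10.9]), array([30.4, 55.8]), -3.7) [233.25670498 237.33716475]
```

View pics/w8.png

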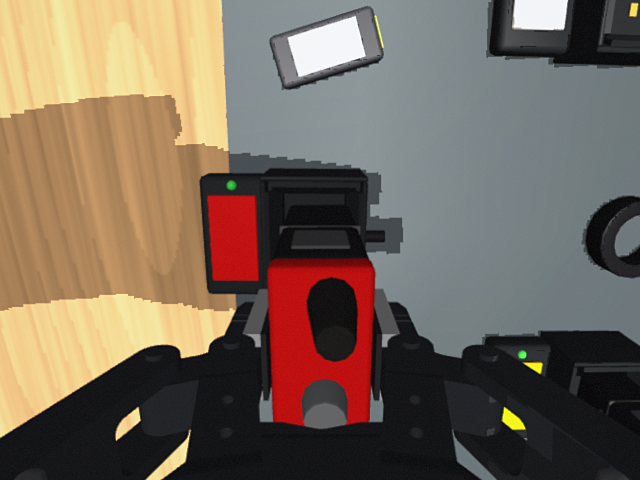

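Red sits about 3 mm too far in +x over its pocket. The tag at (233,237) px puts the pocket at (449.4,7.6). Correcting, then inserting.

Call:
{"api": "step_arm", "payload": {
  "moves": [
    [[-0.14,0.08,0,0,-0.04,0.04,-1],[0,0,0,0,0,0,-1],[0,0,0.4,0,0,0,-1],[0,0,0.5,0,0,0,-1],[0,0,0.5,0,0,0,-1],[0,0,0.4,0,0,0,-1],[0,0,0.2,0,0,0,-1],[0,0,0,0,0,0,-1]]
  ]
}}

```text
t: 53.4
tcp_pos: [0.4499, 0.008, 0.09]
orientation: [3.139, -0.102, 0.004]
force: [-0.5, -0.4, -1.8]
finger_gap: 0.0315
```

```bash
python3 -c "
from h import *
go(449.2,7.8,85);print(get_obs()['joint_vel'].round(3))"
```

```text
t 53.4 tcp [449.9   8.   90. ] units20mm: [-0.03  0.01  0.25] turn5deg: [ 0.01 -0.03 -0.  ] F [-0.5 -0.4 -1.8] gap 0.0315 q7 0.13
[ 0.001  0.004 -0.002 -0.001 -0.    -0.001 -0.001]
```

Call:
{"api": "step_arm", "payload": {
  "moves": [
    [[-0.03,0,0.2,0,0,0,-1],[0,0,0.1,0,0,0,-1],[0,0,0,0,0,0,-1],[0,0,0,0,0,0,1],[0,0,0,0,0,0,1],[0,0,0,0,0,0,1],[0,0,0,0,0,0,1],[0,0,-0.5,0,0,0,1],[0,0,-0.9,0,0,0,1],[0,0,-0.9,0,0,0,1],[0,0,-0.9,0,0,0,1],[0,0,-0.9,0,0,0,1],[0,0,-0.9,0,0,0,1],[0,0,-0.9,0,0,0,1],[0,0,-0.9,0,0,0,1],[0,0,-0.5,0,0,0,1],[0,0,0,0,0,0,1],[0,0,0,0,0,0,1],[0,0,0,0,0,0,1]]
  ]
}}

```text
t: 55.3
tcp_pos: [0.4471, 0.0078, 0.2431]
orientation: [-3.139, 0.104, -0.009]
force: [0.2, 0.5, -0.1]
finger_gap: 0.0855
```

```bash
python3 -c "
from h import *
go(448.2,7.7,231);print(get_obs()['joint_vel'].round(3))
img,K,D,E=cam('side');cv2.imwrite('pics/s7.png',img)
# cap-top height: project expected cap corners for check
ch={'red':(449,7.8),'blue':(469.3,270.5),'yellow':(636.7,-122),'green':(443,-225.1)}
a=np.radians(-3.7)
for col,(x,y) in ch.items():
  m,b=blobs(img,col,60)
  cy=[[x+dx*np.cos(a)-dy*np.sin(a),y+dx*np.sin(a)+dy*np.cos(a),115] for dx in(-16,16) for dy in(-28,28)]
  q=proj(np.array(cy)/1000,K,D,E); print(col,'expected cap u/v min..max',q.min(0).round(),q.max(0).round(),[ (c.min(0).tolist(),c.max(0).tolist()) for c in b])
img,K,D,E=cam('top');cv2.imwrite('pics/t7.png',img)
for col in ch:
  m,b=blobs(img,col)
  for c in b: print(col,rect(toplane(c,K,D,E,.115)))
"
```

```text
t 55.3 tcp [447.1   7.8 243.1] units20mm: [0.05 0.   0.61] turn5deg: [-0.01 -0.07 -0.02] F [ 0.2  0.5 -0.1] gap 0.0855 q7 0.06
[ 0.001  0.004 -0.003  0.005 -0.003 -0.003  0.001]
red expected cap u/v min..max [359. 216.] [392. 237.] [([393, 280], [421, 304]), ([361, 219], [393, 243])]
blue expected cap u/v min..max [280. 316.] [330. 354.] [([330, 395], [371, 436]), ([283, 316], [331, 359])]
yellow expected cap u/v min..max [261. 169.] [293. 183.] [([293, 223], [320, 240]), ([264, 169], [294, 183])]
green expected cap u/v min..max [393. 163.] [418. 177.] [([419, 216], [441, 233]), ([395, 166], [418, 180])]
blue (array([471.4, 269.5]), array([29.2, 54.6]), 0.0)
yellow (array([ 559.8, -121.1]), array([21.9, 26.8]), 84.6)
yellow (array([ 634.3, -132. ]), array([33. , 37.5]), -1.9)
green (array([ 387.1, -199.7]), array([26.6, 49.7]), -3.5)
green (array([ 441.8, -224.9]), array([33.1, 54.9]), -3.0)
```

View pics/s7.png

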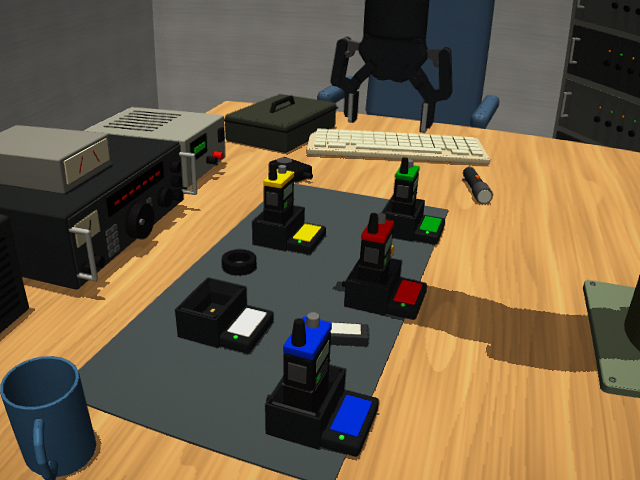

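View pics/t7.png

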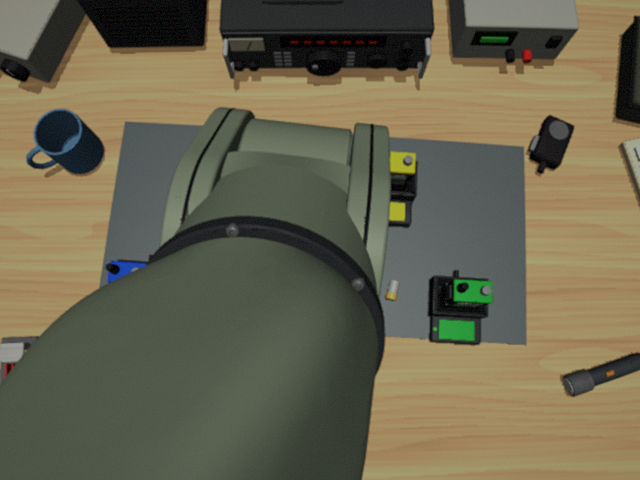

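The side view shows all four caps where a seated radio's cap should project, within a few pixels. The spare at (210,310) px is empty, and the gripper is open, clear and still. Handing in.

```bash
python3 -c "
from station import close_job
print(close_job())"
```

```text
the job is handed in; nothing more can be done
None
```

All four radios stand in the charger of their own colour, and the spare is empty. I handed the job in at about 55 s of the 128 s; it gave no verdict.

I made five moves: red to the spare, then blue, yellow and green each to its own charger, and last red from the spare to its own.

**Final side view:** every cap lies within about 3 px of where a seated, upright radio's cap should project. The cap's lower edge runs up to 6 px low for red, 5 for blue and 3 for green; I put that down to the coloured side of the cap showing. The open gripper is clear and still.

**Final top view:** it confirms green, about 1 mm from its pocket, and blue, about 2 mm off by a partly hidden cap. The arm hid red and half of yellow, so those two rest on the side view and on the arm's height and position readings when I released them.

**Other checks:** the wrist and top cameras disagreed by up to 3 mm on one cap, and I aimed between the two. The arm overshot or drifted off target on several moves, by up to about 28 mm. I corrected each of these before gripping or inserting.

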